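# Drift and bolt the goldsmith's bench tools

## Task

The bolt holes of the green tool mounts on the goldsmith's bench have crept out of line: first the anvil's, then the bench pin's, then the doming block's (those that are there), drive the tapered drift fully home through plate and shoe to lever the holes into line. Then seat a brass bolt from the crate in each mount, flange flat on its plate; move the plates only with the drift, never with the gripper. Leave the other fittings in the crate and the bystanders where they are, and finish with the drift upright in its stand.

Things in the scene. Friction and masses are not known exactly. Their poses are not given: they have to be found in the camera images.
- shoe_hole_a (a point): Mouth of the round vertical hole (18 mm wide, 46 mm deep, 1 mm chamfer) in the top of mount a's heavy (4 kg) green iron shoe, 50 mm above the bench, under the plate; mount may be absent. Axes are the mount's: x away from the robot at yaw 0, z up. Shoe 100 x 90 x 50 mm, x -25 to +75, y -45 to +45 mm from here; 6 mm wide lips at both x ends reach 60 mm height.
- plate_hole_a (a point): Centre of the 18 mm through hole (1 mm chamfer) in mount a's bare-metal tool plate, at the plate's top, 60 mm above the bench; moves with the plate. Plate 86 x 74 x 10 mm, lying on the shoe, carries a small steel anvil at x +28 to +66 mm from here, at most 30 mm above the plate; the space along y over the hole is free.
- plate_a (a joint): How far plate a's hole is off the shoe's hole along the mount's y, in m: 0 = in line, range +-0.009, starts 5 to 7 mm off to one side. The plate slides stiffly along y only (about 4.5 N friction), stays where left, cannot lift or turn. A bolt enters when under about 2 mm.
- shoe_hole_b (a point): Mouth of the round vertical hole (18 mm wide, 46 mm deep, 1 mm chamfer) in the top of mount b's heavy (4 kg) green iron shoe, 50 mm above the bench, under the plate; mount may be absent. Axes are the mount's: x away from the robot at yaw 0, z up. Shoe 100 x 90 x 50 mm, x -25 to +75, y -45 to +45 mm from here; 6 mm wide lips at both x ends reach 60 mm height.
- plate_hole_b (a point): Centre of the 18 mm through hole (1 mm chamfer) in mount b's bare-metal tool plate, at the plate's top, 60 mm above the bench; moves with the plate. Plate 86 x 74 x 10 mm, lying on the shoe, carries a brown wooden bench pin block at x +28 to +66 mm from here, at most 30 mm above the plate; the space along y over the hole is free.
- plate_b (a joint): How far plate b's hole is off the shoe's hole along the mount's y, in m: 0 = in line, range +-0.009, starts 5 to 7 mm off to one side. The plate slides stiffly along y only (about 4.5 N friction), stays where left, cannot lift or turn. A bolt enters when under about 2 mm.
- shoe_hole_c (a point): Mouth of the round vertical hole (18 mm wide, 46 mm deep, 1 mm chamfer) in the top of mount c's heavy (4 kg) green iron shoe, 50 mm above the bench, under the plate; mount may be absent. Axes are the mount's: x away from the robot at yaw 0, z up. Shoe 100 x 90 x 50 mm, x -25 to +75, y -45 to +45 mm from here; 6 mm wide lips at both x ends reach 60 mm height.
- plate_hole_c (a point): Centre of the 18 mm through hole (1 mm chamfer) in mount c's bare-metal tool plate, at the plate's top, 60 mm above the bench; moves with the plate. Plate 86 x 74 x 10 mm, lying on the shoe, carries a brass doming block at x +28 to +66 mm from here, at most 30 mm above the plate; the space along y over the hole is free.
- plate_c (a joint): How far plate c's hole is off the shoe's hole along the mount's y, in m: 0 = in line, range +-0.009, starts 5 to 7 mm off to one side. The plate slides stiffly along y only (about 4.5 N friction), stays where left, cannot lift or turn. A bolt enters when under about 2 mm.
- drift: Steel drift, red round handle, 160 g. Origin on its axis at the underside of its dark collar, z up to the handle. Below: 17.4 mm wide for 12 mm, then an even taper to a blunt 5 mm tip at z -52 mm. Collar 27 mm wide, z 0 to 5; handle 22 mm wide, z 5 to 55 mm. Started midway between the two holes' centres and pressed down (5 to 20 N) till the collar meets the plate, it lines them up to about 1 mm.
- stand_socket (a point): Stand: loose dark wooden block 80 x 80 x 56 mm, 0.9 kg, in which the drift stands with its collar on the block's top. This point: mouth of its vertical square socket (19 x 19 mm, 54 mm deep) at the centre of its top, 56 mm above the bench, axes along its sides; the drift's origin is here when it is put away.
- crate: Loose wooden crate 112 x 192 x 52 mm with a block inside whose top is 45 mm high and has six 18 mm square sockets, 43 mm deep, in two rows (own x = -23, +23 mm; y = -56, 0, +56 mm), each holding one fitting; 1.3 kg; origin at the centre of its underside.
- bolt_1: Brass bolt with a knob-like head, 110 g, standing in one of the crate's sockets; all three are alike. Origin on its axis at the underside of the flange, z up to the head. Shank 14 mm wide, 40 mm long below the origin, narrowing to 11 mm over its last 3 mm; flange 28 mm wide, z 0 to 5 mm; round head 20 mm wide, z 5 to 37 mm. Seated, its flange lies on the plate, origin 60 mm above the bench.
- bolt_2: Brass bolt with a knob-like head, 110 g, standing in one of the crate's sockets; all three are alike. Origin on its axis at the underside of the flange, z up to the head. Shank 14 mm wide, 40 mm long below the origin, narrowing to 11 mm over its last 3 mm; flange 28 mm wide, z 0 to 5 mm; round head 20 mm wide, z 5 to 37 mm. Seated, its flange lies on the plate, origin 60 mm above the bench.
- bolt_3: Brass bolt with a knob-like head, 110 g, standing in one of the crate's sockets; all three are alike. Origin on its axis at the underside of the flange, z up to the head. Shank 14 mm wide, 40 mm long below the origin, narrowing to 11 mm over its last 3 mm; flange 28 mm wide, z 0 to 5 mm; round head 20 mm wide, z 5 to 37 mm. Seated, its flange lies on the plate, origin 60 mm above the bench.
- steel_fitting: Wrong fitting, to be left in the crate: dark steel head (20 mm diameter, to z = 27 mm), shank 22 mm long below its origin at the underside of its 28 mm flange.
- black_fitting: Wrong fitting, to be left in the crate: black plastic head (18 mm diameter, to z = 33 mm), shank 22 mm long below its origin at the underside of its 28 mm flange.
- blue_fitting: Wrong fitting, to be left in the crate: blue plastic head (20 mm diameter, to z = 23 mm), shank 30 mm long below its origin at the underside of its 28 mm flange.
- jar: Lidded glass jar, 70 mm diameter, 100 mm tall; a bystander, leave alone. Origin at its underside.
- beaker: Open glass beaker, 76 mm diameter, 85 mm tall; a bystander, leave alone. Origin at its underside.
- hammer: Hammer lying on the bench, 220 mm long; a bystander, leave alone. Origin at its underside, near the middle.
- dish: Small white dish, 70 mm diameter, 28 mm tall; a bystander, leave alone. Origin at its underside.
There are look-alikes about, which are no part of the job. Leave any purple look-alike of the part that bears shoe_hole_b alone.

How it is judged:
On the way, in this order (a step that is already met when the one before it is completed fails the run):
1. the drift is driven home through plate and shoe of the mount with a small steel anvil, its collar within 5 mm of the plate (z of drift in the frame of plate_hole_a below 0.005 m and horizontal distance between drift and shoe_hole_a below 0.004 m and angle between the z axis of drift and the z axis of shoe_hole_a, either way round below 0.15 rad), for 0.1 s.
2. the drift is driven home through plate and shoe of the mount with a brown wooden bench pin block, its collar within 5 mm of the plate (z of drift in the frame of plate_hole_b below 0.005 m and horizontal distance between drift and shoe_hole_b below 0.004 m and angle between the z axis of drift and the z axis of shoe_hole_b, either way round below 0.15 rad), for 0.1 s.
3. the drift is driven home through plate and shoe of the mount with a brass doming block, its collar within 5 mm of the plate (z of drift in the frame of plate_hole_c below 0.005 m and horizontal distance between drift and shoe_hole_c below 0.004 m and angle between the z axis of drift and the z axis of shoe_hole_c, either way round below 0.15 rad), for 0.1 s.
At the end, for the whole second after the job is handed in: Every mounting holds a resting brass bolt: upright to 0.08 rad, centred to 4 mm, flange within 3 mm of the plate, plate within 4.5 mm of line. Drift at rest in its stand, collar within 8 mm of the socket mouth, upright to 0.1 rad. Crate level, wrong fittings in it (((horizontal distance between bolt_1 and plate_hole_a below 0.004 m and z of bolt_1 in the frame of plate_hole_a between -0.003 and 0.003 m and angle between bolt_1's own z axis and vertical below 0.08 rad and linear speed of bolt_1 below 0.02 m/s) or (horizontal distance between bolt_2 and plate_hole_a below 0.004 m and z of bolt_2 in the frame of plate_hole_a between -0.003 and 0.003 m and angle between bolt_2's own z axis and vertical below 0.08 rad and linear speed of bolt_2 below 0.02 m/s) or (horizontal distance between bolt_3 and plate_hole_a below 0.004 m and z of bolt_3 in the frame of plate_hole_a between -0.003 and 0.003 m and angle between bolt_3's own z axis and vertical below 0.08 rad and linear speed of bolt_3 below 0.02 m/s)) and value of joint plate_a between -0.0045 and 0.0045 m and ((horizontal distance between bolt_1 and plate_hole_b below 0.004 m and z of bolt_1 in the frame of plate_hole_b between -0.003 and 0.003 m and angle between bolt_1's own z axis and vertical below 0.08 rad and linear speed of bolt_1 below 0.02 m/s) or (horizontal distance between bolt_2 and plate_hole_b below 0.004 m and z of bolt_2 in the frame of plate_hole_b between -0.003 and 0.003 m and angle between bolt_2's own z axis and vertical below 0.08 rad and linear speed of bolt_2 below 0.02 m/s) or (horizontal distance between bolt_3 and plate_hole_b below 0.004 m and z of bolt_3 in the frame of plate_hole_b between -0.003 and 0.003 m and angle between bolt_3's own z axis and vertical below 0.08 rad and linear speed of bolt_3 below 0.02 m/s)) and value of joint plate_b between -0.0045 and 0.0045 m and ((horizontal distance between bolt_1 and plate_hole_c below 0.004 m and z of bolt_1 in the frame of plate_hole_c between -0.003 and 0.003 m and angle between bolt_1's own z axis and vertical below 0.08 rad and linear speed of bolt_1 below 0.02 m/s) or (horizontal distance between bolt_2 and plate_hole_c below 0.004 m and z of bolt_2 in the frame of plate_hole_c between -0.003 and 0.003 m and angle between bolt_2's own z axis and vertical below 0.08 rad and linear speed of bolt_2 below 0.02 m/s) or (horizontal distance between bolt_3 and plate_hole_c below 0.004 m and z of bolt_3 in the frame of plate_hole_c between -0.003 and 0.003 m and angle between bolt_3's own z axis and vertical below 0.08 rad and linear speed of bolt_3 below 0.02 m/s)) and value of joint plate_c between -0.0045 and 0.0045 m and horizontal distance between drift and stand_socket below 0.006 m and distance between drift and stand_socket below 0.008 m and angle between each of drift, crate's own z axis and vertical below 0.1 rad and linear speed of drift below 0.02 m/s and distance between each of steel_fitting, black_fitting, blue_fitting and crate below 0.1 m); the robot touches nothing.
It fails at once if a plate is shoved with the gripper (contact force between the fingers and plate_a above 8 N or contact force between the fingers and plate_b above 8 N or contact force between the fingers and plate_c above 8 N).
It fails at once if a wrong fitting is taken out of the crate (distance between any of steel_fitting, black_fitting, blue_fitting and crate above 0.14 m).
It fails at once if a bystander is disturbed (distance of any of jar, beaker, hammer, dish from where it was at the start of the episode above 0.03 m or angle between any of jar, beaker, dish's own z axis and vertical above 0.5 rad).
Of mount_a, mount_b, mount_c only 2 to 3 are there at a start; the rules pass over those that are not, and their reading is None.
At some moment in a run one of crate, stand may be knocked a few centimetres aside while the robot is not near it.
It also fails if it takes over 210 s, if anything falls off the work surface, if the arm or the gripper's body presses on something with over 40 N, if the wrist force passes 120 N, or if a joint passes its speed limit or range.

## Robot

A 6-joint arm with a two-finger parallel gripper is mounted at the origin on the work surface. World frame = base frame: x ahead of the robot, y to its left, z up, the work surface at z = 0. Lengths are in m, angles in rad, forces in N, time in s.
With the tool pointing down it reaches from about 0.35 to 0.975 m from the base axis. Payload 4.9 kg.
Tool frame: the origin (TCP) lies midway between the tips of the shut fingers; the grasp point (between the pads) lies 19 mm behind it; z points along the fingers, y is the line along which they close (so a half turn about z gives the same grasp; the last joint's range is limited). The gripper opens to 85 mm and grips with 20 to 120 N. Pads are 22 mm wide; open, the fingers measure 114 mm over their backs; the gripper's body (76 mm by 85 mm) begins 54 mm behind the grasp point. The pads swing forward as they close: fully open they stand 13 mm farther back than shut.
Start: joints at [1.09, 0.053, 1.613, -0, 1.476, -0.119], TCP at [0.221, 0.585, 0.194] pointing down, gripper open.
Joint ranges: [-3.01, 3.01], [-1.01, 2.22], [0.06, 2.58], [-1.02, 4.17], [0.09, 2.62], [-3.14, 3.14]. Speed limits (rad/s): [2.57, 2.57, 3.14, 3.14, 3.14, 3.14].

## Interface

Orientations are given as a unit quaternion [w, x, y, z].
In Python, from plant import * gives the robot as it stands.
- The arm moves only by the tool jog_arm, never from a script. Its argument "targets" is a list of rows, each a list of 3 entries, a list of its own where there are three numbers: the shift along the tool's x, y, z in units of 25 mm (1.0 is 25 mm), then the turn, a rotation vector about the tool's x, y, z in units of 8 degrees (1.0 is 8 degrees), then the opening in per cent of the stroke, from 0 (shut) to 100 (fully open). A call has 1 to 8 rows; each row is the pose to reach, as a shift and turn from the pose commanded when the call began, along the tool's axes at that moment; what a row does not reach only later rows make up. A row lasts 1/8 s, in which the tool goes at most 62.5 mm and 10.7 degrees, less where a joint would pass 70% of its speed; a pose out of reach is approached as far as the arm can. A call with a gripper value outside its range is refused whole. The fingers move at their own pace and stop on an object; the grip force is fixed at half the most. Time passes only in rows, so rows that repeat a pose let the fingers close. It gives the time, the measured TCP pose, the force, the opening and the grip force at its end, in the units of the state.
- state(): the state, without advancing time (a new reading comes with each control period).
- grab_frame(name): name is "side" or "top" or "wrist"; returns (picture, depth): 420x560x3 uint8, red, green, blue; 420x560 float32, m along the optical axis (not along the pixel's ray), 0 where there is no reading.
- camera_params(name): a dict with "fovy" (degrees; the focal length in pixels is half the picture's height over the tangent of half this angle, whatever the lens; pixels are square), "cx", "cy" (the principal point, pixels), "rvec" (rotation vector, rad) and "tvec" (3), from world to camera coordinates, as OpenCV has them; the wrist camera has in their place "hand_eye" (4x4, takes a point from camera to tool coordinates, whose origin is the TCP and whose axes are the flange's). Camera axes: x right, y down, z forward; pixel columns grow to the right and rows downward; lengths in m; the calibration is good to about 2 mm. A picture is of the moment at which its call begins: read the wrist's pose just before it. camera_params takes no time and is no camera call.
- job_done(): hands the job in; it is judged then, once.
The state is a dict: "time": time; "joint_pos": joint angles; "joint_vel": joint speeds; "joint_efforts": joint torques, N m; "tool_pos": TCP position; "tool_rot": TCP orientation; "contact_force": force on the tool from outside, world axes, zero at the start; "ft_torque": the same for the moment, N m; "gripper_width": opening from 0.0 (shut) to 1.0 (fully open); "grasp_force": force on a finger pad.
Only numpy, scipy, OpenCV 4.12 (cv2) and the standard library are available. Lean on these libraries where they do the work, as an engineer would, in place of code of your own. Each camera call takes 0.05 s, during which the arm holds its last target. There are 200 camera calls.

## Working session

There is one attempt and no reset: what is moved stays moved. The work goes in short steps, Python scripts to look and compute and a tool call to move; the robot and the scene stay as the last step left them, time stands still between calls to the robot, and variables do not carry over. Pictures are saved under pics/ and viewed, at most 14 in all, crops included, and the job is handed in when it is done.

Besides the shell and the picture viewer there is one more tool, called by a JSON object that holds its "name" and its "arguments", one argument or row to a line. jog_arm: Moves the arm, as the interface text tells. Its arguments: {"type":"object","properties":{"targets":{"type":"array"}},"required":["targets"]}

```bash
ls; mkdir -p pics; cat > h.py <<'E'
from plant import *
import numpy as np, cv2
from scipy.spatial.transform import Rotation as R
def cam(n,s=None):
    p=camera_params(n); f=210/np.tan(np.radians(p["fovy"])/2)
    K=np.array([[f,0,p["cx"]],[0,f,p["cy"]],[0,0,1]])
    if "rvec" in p:
        Rm=R.from_rotvec(np.ravel(p["rvec"])).as_matrix(); t=np.ravel(p["tvec"])
        return K,Rm.T,-Rm.T@t      # cam->world rot, cam centre
    s=s or state(); H=np.array(p["hand_eye"]); q=s["tool_rot"]
    T=R.from_quat([q[1],q[2],q[3],q[0]]).as_matrix()
    return K,T@H[:3,:3],T@H[:3,3]+np.array(s["tool_pos"])
def ray(C,uv,z):
    K,Rw,c=C; uv=np.atleast_2d(uv).astype(float)
    d=(np.linalg.inv(K)@np.c_[uv,np.ones(len(uv))].T).T@Rw.T
    return c+d*((z-c[2])/d[:,2])[:,None]
def proj(C,P):
    K,Rw,c=C; q=(np.atleast_2d(P)-c)@Rw@K.T
    return q[:,:2]/q[:,2:]
def cloud(C,dep):
    K,Rw,c=C; v,u=np.indices(dep.shape)
    d=np.stack([(u-K[0,2])/K[0,0],(v-K[1,2])/K[1,1],np.ones_like(u)],-1)*dep[...,None]
    return d@Rw.T+c
def grab(n,fn):
    s=state(); im,de=grab_frame(n); C=cam(n,s)
    cv2.imwrite(f"pics/{fn}.png",im[...,::-1]); np.savez(f"pics/{fn}.npz",im=im,de=de,K=C[0],Rw=C[1],c=C[2])
    return im,de,C
def load(fn):
    z=np.load(f"pics/{fn}.npz"); return z["im"],z["de"],(z["K"],z["Rw"],z["c"])
E
python3 - <<'E'
from h import *
print(state())
for n in("top","side"):
    im,de,C=grab(n,n+"0"); print(n,C,de.min(),de.max())
print(camera_params("wrist"))
E
```

```text
pics
{'time': 0.0, 'joint_pos': array([ 1.09005323e+00,  5.33911990e-02,  1.61430298e+00, -9.32051861e-06,
        1.47600826e+00, -1.18996761e-01]), 'joint_vel': array([-1.97774445e-04,  2.88966380e-05,  7.46184379e-04,  3.92162646e-04,
        1.50847074e-03, -5.96901933e-04]), 'joint_efforts': array([-1.01373367e-03, -3.93705046e+01, -3.70165014e+01, -2.11452170e-04,
        7.35145120e-03,  1.18494646e-05]), 'tool_pos': array([0.22086351, 0.58391813, 0.19293646]), 'tool_rot': array([-3.07177944e-04,  1.79888026e-01,  9.83686528e-01, -1.00918440e-03]), 'contact_force': array([-0.11313536, -0.59328322,  0.17232193]), 'ft_torque': array([0.05061022, 0.01423162, 0.0354188 ]), 'grasp_force': 0.0, 'gripper_width': 0.9980486496051321}
top (array([[381.44642992,   0.        , 283.86064655],
       [  0.        , 381.44642992, 211.91410074],
       [  0.        ,   0.        ,   1.        ]]), array([[-1.77138248e-04, -9.95333362e-01,  9.64959420e-02],
       [-9.99994611e-01, -1.40022759e-04, -3.27999925e-03],
       [ 3.27820431e-03, -9.64960030e-02, -9.95327973e-01]]), array([0.44569753, 0.02541101, 0.98510609])) 0.0 1.8572257
side (array([[392.24325574,   0.        , 280.90589249],
       [  0.        , 392.24325574, 208.96761525],
       [  0.        ,   0.        ,   1.        ]]), array([[-0.98179513, -0.14971643,  0.11689021],
       [-0.18967615,  0.7401738 , -0.64510906],
       [ 0.01006435, -0.65553622, -0.75509667]]), array([0.42347513, 0.69725192, 0.83076023])) 0.0 3.2858412
{'fovy': 58.33633764679637, 'cx': 280.16030078854277, 'cy': 212.50279266843407, 'hand_eye': array([[-3.99739631e-04, -9.44823902e-01, -3.27578441e-01,
         8.56188781e-02],
       [ 9.99999641e-01, -1.32778546e-04, -8.37317446e-04,
         2.02496186e-03],
       [ 7.47622148e-04, -3.27578658e-01,  9.44823615e-01,
        -1.78529581e-01],
       [ 0.00000000e+00,  0.00000000e+00,  0.00000000e+00,
         1.00000000e+00]])}
```

View pics/top0.png

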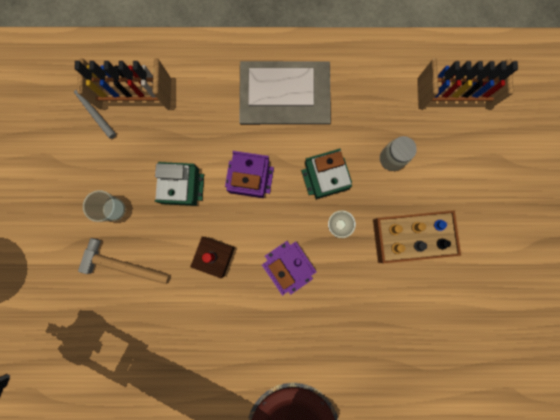

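View pics/side0.png

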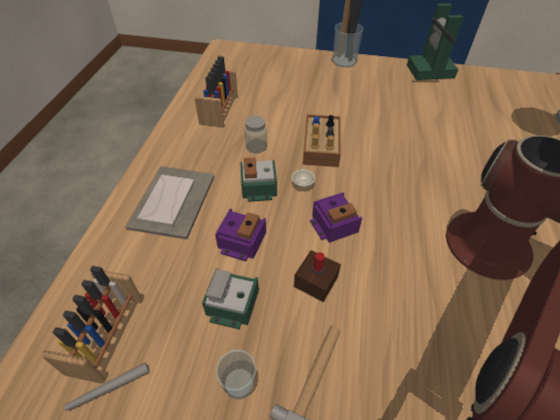

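Top view: two green mounts. The one at (178,184) carries a grey anvil, so it is mount a. The one at (328,173) carries a brown block, so it is mount b. There is no green mount with a brass dome, so c is absent. The purple look-alikes at (248,173) and (290,268) also have brown blocks; they are purple, so I leave them. The drift's red handle is at (207,257) in the dark stand, and the crate is at (418,237) with brass heads at about (397,229), (420,227) and (399,248). I'll confirm with one enlarged crop.

```bash
python3 - <<'E'
from h import *
im,de,C=load("top0"); P=cloud(C,de)
crop=im[130:290,140:470]; cv2.imwrite("pics/crop0.png",cv2.resize(crop,None,fx=2.4,fy=2.4,interpolation=cv2.INTER_CUBIC)[...,::-1])
for n,(u,v) in dict(a_hole=(171,192),b_hole=(334,181),b_shoe=(328,173),red=(207,257),bolt1=(397,229),bolt2=(420,227),bolt3=(399,248),jar=(402,150),beaker=(105,207),dish=(342,224),hammer=(130,265),anvil=(170,172)).items():
    print(n,np.round(np.median(P[v-1:v+2,u-1:u+2].reshape(-1,3),0),3))
E
```

```text
a_hole [0.587 0.303 0.045]
b_hole [ 0.615 -0.103  0.048]
b_shoe [ 0.631 -0.086  0.061]
red [0.427 0.197 0.112]
bolt1 [ 0.493 -0.246  0.083]
bolt2 [ 0.497 -0.301  0.082]
bolt3 [ 0.448 -0.249  0.083]
jar [ 0.679 -0.257  0.101]
beaker [0.553 0.483 0.005]
dish [ 0.509 -0.127  0.006]
hammer [0.406 0.408 0.021]
anvil [0.628 0.294 0.09 ]
```

View pics/crop0.png

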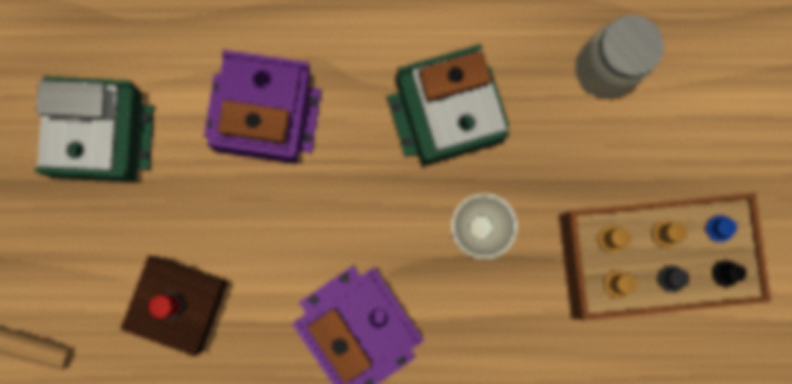

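The crop confirms it: green shoe with grey anvil is a, green shoe with brown block is b, the purple ones stay alone, and the three brass heads are at crate left/top. Next I move the wrist over mount a for a close look.

```bash
cat >> h.py <<'E'
def plan(xyz,yaw=None):
    """units for jog: yaw = world angle (deg) of tool y (mod 180)"""
    s=state(); q=s["tool_rot"]; T=R.from_quat([q[1],q[2],q[3],q[0]]).as_matrix()
    sh=T.T@(np.array(xyz)-s["tool_pos"])/0.025
    if yaw is None: yaw=np.degrees(np.arctan2(T[1,1],T[0,1]))
    y=np.array([np.cos(np.radians(yaw)),np.sin(np.radians(yaw)),0])
    if y@T[:,1]<0: y=-y
    z=np.array([0,0,-1.]); D=np.c_[np.cross(y,z),y,z]
    rv=np.degrees(R.from_matrix(T.T@D).as_rotvec())/8
    print("t",round(s["time"],2),"tcp",np.round(s["tool_pos"],4),"yaw",np.round(np.degrees(np.arctan2(T[1,1],T[0,1])),1),"shift",np.round(sh,2),"turn",np.round(rv,2),"F",np.round(s["contact_force"],1),"w",round(s["gripper_width"],3))
E
python3 - <<'E'
from h import *
plan([.60,.30,.17],90)
E
```

```text
t 0.1 tcp [0.2209 0.584  0.1931] yaw 69.3 shift [-18.2   -5.25   0.93] turn [-0.01 -0.   -2.59] F [ 0.6 -0.4 -0.1] w 1.003
```

{"name": "jog_arm", "arguments": {
  "targets": [
    [[-9, -2.6, 0.5], [0, 0, -1.3], 100],
    [[-18.2, -5.25, 0.93], [0, 0, -2.6], 100],
    [[-18.2, -5.25, 0.93], [0, 0, -2.6], 100],
    [[-18.2, -5.25, 0.93], [0, 0, -2.6], 100],
    [[-18.2, -5.25, 0.93], [0, 0, -2.6], 100],
    [[-18.2, -5.25, 0.93], [0, 0, -2.6], 100],
    [[-18.2, -5.25, 0.93], [0, 0, -2.6], 100],
    [[-18.2, -5.25, 0.93], [0, 0, -2.6], 100]
  ]
}}

```text
time: 1.1
tool_pos: [0.6018, 0.2984, 0.17]
tool_rot: [-0.001, 0.0, 1.0, -0.0]
contact_force: [-1.2, -0.1, 0.3]
gripper_width: 0.998
grasp_force: 0.0
```

```bash
python3 - <<'E'
from h import *
jog=None
im,de,C=grab("wrist","wa")
plan([.61,-.10,.17],90)
E
```

```text
t 1.15 tcp [0.605  0.2952 0.1695] yaw 89.8 shift [ -0.26 -15.81   0.03] turn [-0.02  0.01 -0.03] F [ 0.5 -3.4  0.2] w 0.999
```

View pics/wa.png

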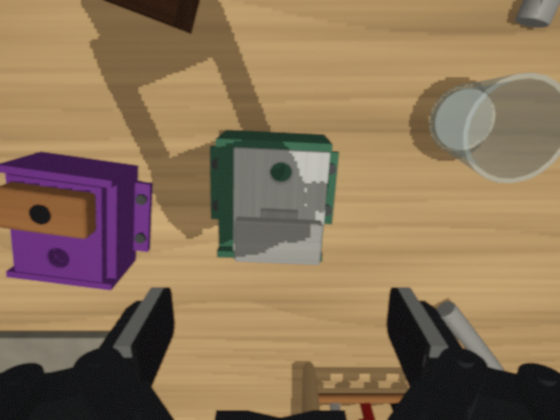

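Wrist view: mount a's plate hole is at (281,172), the plate spans columns 233–329 and the green shoe 212–335, so the plate has crept to +y (image right). I'll take a settled frame and measure it.

```bash
cat >> h.py <<'E'
def mount(fn,guess):
    """plate hole (z .06), mount yaw, shoe y-extents, from one wrist view"""
    im,de,C=load(fn); P=cloud(C,de); g=np.array(guess)
    near=np.hypot(P[...,0]-g[0],P[...,1]-g[1])<.03
    gray=im.max(2); hs=cv2.cvtColor(im,cv2.COLOR_RGB2HSV)
    m=(near&(gray<95)).astype(np.uint8)
    u,v=proj(C,[[*g,.06]])[0]
    n,lab,st,ce=cv2.connectedComponentsWithStats(m)
    k=min([i for i in range(1,n) if st[i,4]>80],key=lambda i:np.hypot(*(ce[i]-(u,v))))
    cn=max(cv2.findContours((lab==k).astype(np.uint8),0,1)[0],key=cv2.contourArea)
    el=cv2.fitEllipse(cn); h=ray(C,el[0],.06)[0]
    print("hole px",np.round(el[0],1),np.round(el[1],1),st[k],"world",np.round(h,4))
    return h
E
python3 - <<'E'
from h import *
im,de,C=grab("wrist","wa2"); print(state()["tool_pos"])
h=mount("wa2",(.583,.30))
P=cloud(C,de)
u0,v0=map(int,proj(C,[h])[0])
hs=cv2.cvtColor(im,cv2.COLOR_RGB2HSV)
for v in (v0-14,v0,v0+14):
    print(v,[(u,*im[v,u],int(P[v,u,2]*1000)) for u in range(u0-78,u0+70,3)])
print([(v,*im[v,u0],int(P[v,u0,2]*1000)) for v in range(v0-50,v0+20,2)])
c=cv2.resize(im[110:280,190:360],None,fx=3.5,fy=3.5,interpolation=cv2.INTER_CUBIC); cv2.imwrite("pics/wac.png",c[...,::-1])
E
```

```text
[0.60272846 0.29729495 0.16957109]
hole px [284.7 167.7] [19.5 21.6] [274 158  23  20 355] world [0.5832 0.3006 0.06  ]
153 [(206, np.uint8(126), np.uint8(100), np.uint8(67), 0), (209, np.uint8(126), np.uint8(101), np.uint8(66), -1), (212, np.uint8(113), np.uint8(95), np.uint8(65), 0), (215, np.uint8(43), np.uint8(65), np.uint8(49), 6), (218, np.uint8(39), np.uint8(63), np.uint8(48), 6), (221, np.uint8(38), np.uint8(61), np.uint8(47), 7), (224, np.uint8(36), np.uint8(62), np.uint8(46), 48), (227, np.uint8(37), np.uint8(62), np.uint8(48), 48), (230, np.uint8(36), np.uint8(61), np.uint8(46), 48), (233, np.uint8(38), np.uint8(63), np.uint8(47), 47), (236, np.uint8(47), np.uint8(67), np.uint8(55), 48), (239, np.uint8(114), np.uint8(115), np.uint8(108), 59), (242, np.uint8(122), np.uint8(122), np.uint8(115), 60), (245, np.uint8(119), np.uint8(119), np.uint8(114), 56), (248, np.uint8(120), np.uint8(119), np.uint8(113), 57), (251, np.uint8(117), np.uint8(116), np.uint8(111), 58), (254, np.uint8(121), np.uint8(120), np.uint8(114), 58), (257, np.uint8(118), np.uint8(117), np.uint8(111), 58), 
[... 8473 characters left out ...]
), (161, np.uint8(34), np.uint8(60), np.uint8(44), 2), (163, np.uint8(33), np.uint8(55), np.uint8(41), 2), (165, np.uint8(31), np.uint8(53), np.uint8(40), 9), (167, np.uint8(31), np.uint8(53), np.uint8(40), 17), (169, np.uint8(31), np.uint8(52), np.uint8(40), 27), (171, np.uint8(30), np.uint8(53), np.uint8(40), 35), (173, np.uint8(31), np.uint8(54), np.uint8(40), 41), (175, np.uint8(37), np.uint8(62), np.uint8(46), 47), (177, np.uint8(68), np.uint8(79), np.uint8(69), 49), (179, np.uint8(105), np.uint8(105), np.uint8(100), 54), (181, np.uint8(117), np.uint8(117), np.uint8(111), 58), (183, np.uint8(121), np.uint8(120), np.uint8(114), 58), (185, np.uint8(122), np.uint8(121), np.uint8(114), 59)]
```

View pics/wac.png

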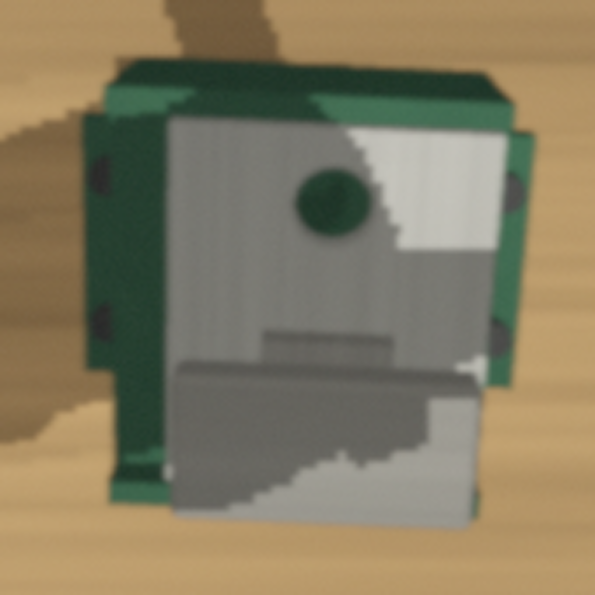

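Crop: through the plate hole (334,203), lit green shoe top shows only in the right part. So the shoe hole lies to the left (−y) and the plate is off to +y. I'll compute the shoe centre from the shoe edge and the crescent, and move on to mount b.

```bash
python3 - <<'E'
from h import *
im,de,C=load("wa2")
h=ray(C,[284.7,167.7],.06)[0]
r=lambda uv,z:np.round(ray(C,uv,z)[:,:2],4).tolist()
print("plate edges L,R",r([[237.5,167],[333,167]],.06)); print("shoe L edge",r([[222.5,167],[222.5,181],[222.5,153]],.05),"crescent edge",r([[288.7,167]],.05))
print("lip front line",r([[220,136],[336,141]],.06), "hole edges",r([[273.5,167.5],[296.5,167.5]],.06))
e=[(u:=[int(np.argmax(de[v,200:240]<de[v,205]-.03))+200][0],v) for v in range(146,215,6)]
print(e)
plan([.61,-.10,.17],90)
E
```

```text
plate edges L,R [[0.5825, 0.2638], [0.5827, 0.3381]]
shoe L edge [[0.5846, 0.2505], [0.5962, 0.2499], [0.5733, 0.2512]] crescent edge [[0.5848, 0.3038]]
lip front line [[0.5586, 0.2516], [0.5627, 0.3395]] hole edges [[0.583, 0.2918], [0.583, 0.3097]]
[(222, 146), (222, 152), (222, 158), (222, 164), (222, 170), (222, 176), (222, 182), (222, 188), (222, 194), (215, 200), (222, 206), (222, 212)]
t 1.2 tcp [0.6027 0.2973 0.1696] yaw 89.8 shift [-3.500e-01 -1.589e+01  1.000e-02] turn [-0.01 -0.01 -0.03] F [ 0.7  0.6 -0.3] w 1.0
```

Mount a: plate hole at (0.583, 0.3007), shoe hole at (0.583, 0.295), yaw about −3°, so the start point is (0.583, 0.298). On to mount b.

{"name": "jog_arm", "arguments": {
  "targets": [
    [[-0.3, -8, 0], [0, 0, 0], 100],
    [[-0.3, -15.9, 0], [0, 0, 0], 100],
    [[-0.3, -15.9, 0], [0, 0, 0], 100],
    [[-0.3, -15.9, 0], [0, 0, 0], 100],
    [[-0.3, -15.9, 0], [0, 0, 0], 100],
    [[-0.3, -15.9, 0], [0, 0, 0], 100],
    [[-0.3, -15.9, 0], [0, 0, 0], 100],
    [[-0.3, -15.9, 0], [0, 0, 0], 100]
  ]
}}

```text
time: 2.2
tool_pos: [0.608, -0.0971, 0.1706]
tool_rot: [-0.0, 0.0, 1.0, 0.0]
contact_force: [-0.9, 1.2, 0.8]
gripper_width: 1.0
grasp_force: 0.0
```

{"name": "jog_arm", "arguments": {
  "targets": [
    [[0, 0, 0], [0, 0, 0], 100],
    [[0, 0, 0], [0, 0, 0], 100]
  ]
}}

```text
time: 2.45
tool_pos: [0.6083, -0.095, 0.1709]
tool_rot: [-0.0, -0.002, 1.0, 0.0]
contact_force: [-0.5, -0.2, -0.8]
gripper_width: 0.999
grasp_force: 0.0
```

```bash
python3 - <<'E'
from h import *
im,de,C=grab("wrist","wb"); print(state()["tool_pos"])
h=mount("wb",(.615,-.10))
c=cv2.resize(im[110:280,190:360],None,fx=3.5,fy=3.5,interpolation=cv2.INTER_CUBIC); cv2.imwrite("pics/wbc.png",c[...,::-1])
E
```

```text
[ 0.60834526 -0.09517488  0.1708937 ]
hole px [272.7 197.5] [17.4 20.8] [262 189  22  18 309] world [ 0.611  -0.0989  0.06  ]
```

View pics/wbc.png

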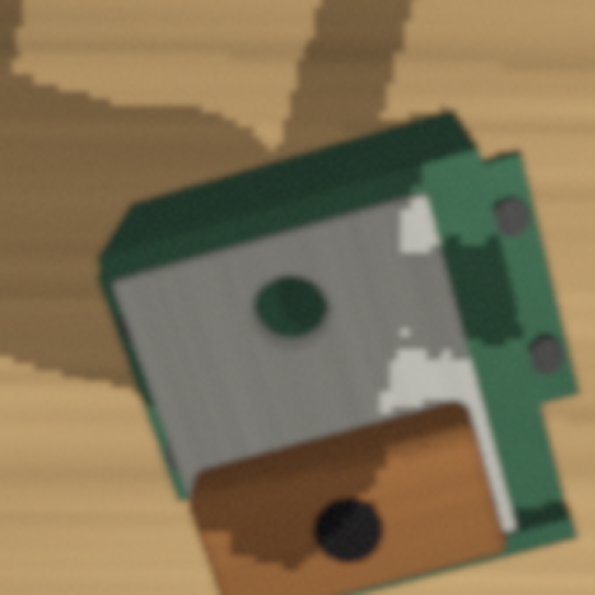

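Mount b, crop: plate hole at (291,306), brown pin block below, shoe showing wide on the right (+y). So the plate has crept to −y, with yaw about +15°. I'll get the extents in the mount frame from depth.

```bash
python3 - <<'E'
from h import *
def ext(fn,h,guess_yaw):
    im,de,C=load(fn); P=cloud(C,de); hs=cv2.cvtColor(im,cv2.COLOR_RGB2HSV)
    d=P[...,:2]-np.array(h[:2]); 
    pl=(np.hypot(d[...,0],d[...,1])<.06)&(hs[...,1]<40)&(abs(P[...,2]-.059)<.004)
    n,lab,st,ce=cv2.connectedComponentsWithStats(pl.astype(np.uint8)); k=1+np.argmax(st[1:,4])
    cn=max(cv2.findContours((lab==k).astype(np.uint8),0,1)[0],key=cv2.contourArea).reshape(-1,2)
    w=ray(C,cn,.06)[:,:2]; rect=cv2.minAreaRect((w*1000).astype(np.float32)); print("rect mm",rect)
    a=np.radians(guess_yaw); ex=np.array([np.cos(a),np.sin(a)]); ey=np.array([-ex[1],ex[0]])
    for x0 in (-.015,-.005,.005,.015):
        o=[]
        for z,t in((.06,"p"),(.05,"s")):
            v,u=np.indices(de.shape); W=ray(C,np.c_[u.ravel(),v.ravel()],z)[:,:2]-np.array(h[:2])
            X=W@ex;Y=W@ey; Z=P[...,2].ravel(); col=hs.reshape(-1,3)
            m=(abs(X-x0)<.002)&(abs(Y)<.06)&(abs(Z-(z-.001))<.004)
            o.append(np.round([Y[m].min(),Y[m].max()],4).tolist())
        print("x",x0,"plate y",o[0],"shoe-top y",o[1])
    # crescent: pixels inside the hole whose depth is at shoe top
    v,u=np.indices(de.shape); W=ray(C,np.c_[u.ravel(),v.ravel()],.05)[:,:2]-np.array(h[:2])
    X=W@ex;Y=W@ey; m=(abs(X-.0)<.002)&(abs(Y)<.0085)
    i=np.argsort(Y[m]); print("hole profile",[(round(a*1e3,1),int(b*1e3)) for a,b in zip(Y[m][i],P[...,2].ravel()[m][i])][::3])
ext("wa2",(.5832,.3006),-3); ext("wb",(.611,-.0989),15)
plan([.43,.197,.2],90)
E
```

```text
rect mm ((597.2892456054688, 300.470458984375), (73.66436004638672, 64.82823944091797), 87.64435577392578)
x -0.015 plate y [-0.0366, 0.0371] shoe-top y [-0.0503, 0.035]
x -0.005 plate y [-0.0365, 0.0372] shoe-top y [-0.0503, 0.0065]
x 0.005 plate y [-0.0363, 0.0372] shoe-top y [-0.0503, 0.0086]
x 0.015 plate y [-0.0362, 0.0368] shoe-top y [-0.0503, 0.0388]
hole profile [(np.float64(-7.8), 58), (np.float64(-7.7), 7), (np.float64(-7.0), 2), (np.float64(-6.9), 11), (np.float64(-6.2), 2), (np.float64(-5.4), 2), (np.float64(-5.3), 5), (np.float64(-4.6), 3), (np.float64(-4.5), 11), (np.float64(-3.8), 3), (np.float64(-3.0), 3), (np.float64(-2.9), 8), (np.float64(-2.2), 3), (np.float64(-2.1), 14), (np.float64(-1.4), 8), (np.float64(-0.6), 2), (np.float64(-0.5), 15), (np.float64(0.2), 10), (np.float64(0.3), 22), (np.float64(1.1), 19), (np.float64(1.8), 19), (np.float64(1.9), 29), (np.float64(2.6), 34), (np.float64(2.7), 42), (np.float64(3.5), 49), (np.float64(4.2), 49), (np.float64(4.3), 49), (np.float64(5.0), 48), (np.float64(5.2), 48), (np.float64(5.9), 49), (np.float64(6.6), 49), (np.floa
[... 626 characters left out ...]
p.float64(-4.6), 48), (np.float64(-3.9), 49), (np.float64(-3.6), 50), (np.float64(-3.0), 49), (np.float64(-2.6), 47), (np.float64(-2.0), 41), (np.float64(-1.3), 33), (np.float64(-0.7), 32), (np.float64(-0.3), 24), (np.float64(0.3), 24), (np.float64(0.6), 29), (np.float64(1.3), 18), (np.float64(1.9), 19), (np.float64(2.5), 20), (np.float64(3.0), 24), (np.float64(3.5), 16), (np.float64(3.9), 10), (np.float64(4.5), 13), (np.float64(5.1), 16), (np.float64(5.7), 18), (np.float64(6.3), 9), (np.float64(6.7), 14), (np.float64(7.3), 19), (np.float64(7.7), 58), (np.float64(8.3), 58)]
t 2.5 tcp [ 0.6083 -0.0952  0.1709] yaw 90.2 shift [ 7.09 11.71 -1.16] turn [ 0.   -0.    0.02] F [0.6 0.3 0.4] w 0.996
```

Mount a: offset +5.4 mm, yaw −2.4°. Mount b: offset −5.8 mm, yaw 16.4°, shoe at (0.6094, −0.0933), midpoint (0.610, −0.096). Now to the drift.

{"name": "jog_arm", "arguments": {
  "targets": [
    [[3.5, 5.8, -1.16], [0, 0, 0], 100],
    [[7.1, 11.7, -1.16], [0, 0, 0], 100],
    [[7.1, 11.7, -1.16], [0, 0, 0], 100],
    [[7.1, 11.7, -1.16], [0, 0, 0], 100],
    [[7.1, 11.7, -1.16], [0, 0, 0], 100],
    [[7.1, 11.7, -1.16], [0, 0, 0], 100],
    [[7.1, 11.7, -1.16], [0, 0, 0], 100],
    [[7.1, 11.7, -1.16], [0, 0, 0], 100]
  ]
}}

```text
time: 3.5
tool_pos: [0.4305, 0.1955, 0.2]
tool_rot: [0.0, -0.001, 1.0, -0.0]
contact_force: [0.5, 0.2, -0.6]
gripper_width: 1.005
grasp_force: 0.0
```

{"name": "jog_arm", "arguments": {
  "targets": [
    [[0, 0, 0], [0, 0, 0], 100],
    [[0, 0, 0], [0, 0, 0], 100]
  ]
}}

```text
time: 3.75
tool_pos: [0.4308, 0.1948, 0.1998]
tool_rot: [-0.0, 0.0, 1.0, -0.0]
contact_force: [1.2, 0.6, -0.3]
gripper_width: 0.999
grasp_force: 0.0
```

```bash
cat >> h.py <<'E'
def handle(n,fn):
    """red handle: centre of its top (z~.111) from a view; also depth-based"""
    im,de,C=grab(n,fn); P=cloud(C,de); hs=cv2.cvtColor(im,cv2.COLOR_RGB2HSV)
    m=((hs[...,0]<8)|(hs[...,0]>172))&(hs[...,1]>150)&(hs[...,2]>60)&(P[...,2]>.03)&(de>0)
    n_,lab,st,ce=cv2.connectedComponentsWithStats(m.astype(np.uint8)); 
    for k in np.argsort(-st[1:,4])[:3]+1:
        if st[k,4]<30: continue
        p=P[lab==k]; zt=np.percentile(p[:,2],95); t=p[p[:,2]>zt-.004]
        print("red px",np.round(ce[k],1),st[k,4],"ztop",round(zt,4),"top xy mid",np.round((t.min(0)+t.max(0))/2,4),"ext",np.round(np.ptp(t,axis=0),4))
E
python3 - <<'E'
from h import *
handle("wrist","ws")
plan([.427,.197,.14],90)
E
```

```text
red px [285.3 190.8] 1003 ztop 0.1107 top xy mid [0.4267 0.2012 0.1091] ext [0.0214 0.021  0.0048]
t 3.8 tcp [0.4308 0.1948 0.1998] yaw 90.0 shift [0.15 0.09 2.39] turn [-0. -0. -0.] F [-0.4  0.3  1. ] w 1.002
```

{"name": "jog_arm", "arguments": {
  "targets": [
    [[0.16, 0.26, 1], [0, 0, 0], 100],
    [[0.16, 0.26, 3], [0, 0, 0], 100],
    [[0.16, 0.26, 4.2], [0, 0, 0], 100],
    [[0.16, 0.26, 5.15], [0, 0, 0], 100],
    [[0.16, 0.26, 5.15], [0, 0, 0], 100],
    [[0.16, 0.26, 5.15], [0, 0, 0], 100],
    [[0.16, 0.26, 5.15], [0, 0, 0], 100]
  ]
}}

```text
time: 4.68
tool_pos: [0.4277, 0.2023, 0.0729]
tool_rot: [0.001, -0.001, 1.0, 0.0]
contact_force: [0.6, 1.3, -0.4]
gripper_width: 0.999
grasp_force: 0.0
```

{"name": "jog_arm", "arguments": {
  "targets": [
    [[0, 0, 0], [0, 0, 0], 50],
    [[0, 0, 0], [0, 0, 0], 20],
    [[0, 0, 0], [0, 0, 0], 20],
    [[0, 0, 0], [0, 0, 0], 20],
    [[0, 0, 0], [0, 0, 0], 20],
    [[0, 0, 0], [0, 0, 0], 20],
    [[0, 0, 0], [0, 0, 0], 20],
    [[0, 0, 0], [0, 0, 0], 20]
  ]
}}

```text
time: 5.68
tool_pos: [0.4267, 0.202, 0.0715]
tool_rot: [0.0, -0.001, 1.0, -0.0]
contact_force: [0.4, -0.6, 3.7]
gripper_width: 0.208
grasp_force: 42.8
```

{"name": "jog_arm", "arguments": {
  "targets": [
    [[0, 0, 0], [0, 0, 0], 0],
    [[0, 0, 0], [0, 0, 0], 0],
    [[0, 0, 0], [0, 0, 0], 0],
    [[0, 0, 0], [0, 0, 0], 0]
  ]
}}

```text
time: 6.18
tool_pos: [0.4267, 0.202, 0.0716]
tool_rot: [0.0, -0.001, 1.0, -0.0]
contact_force: [-0.7, -1.7, 4.8]
gripper_width: 0.198
grasp_force: 58.7
```

```bash
python3 - <<'E'
from h import *
plan([.4265,.202,.16],90)
E
```

```text
t 6.17 tcp [0.4267 0.202  0.0716] yaw 90.1 shift [ 0.01 -0.   -3.54] turn [-0.    0.    0.01] F [-0.7 -1.7  4.8] w 0.198
```

{"name": "jog_arm", "arguments": {
  "targets": [
    [[0, 0, -1], [0, 0, 0], 0],
    [[0, 0, -2.4], [0, 0, 0], 0],
    [[0, 0, -3.6], [0, 0, 0], 0],
    [[0, 0, -3.6], [0, 0, 0], 0],
    [[-3, 2, -3.6], [0, 0, 0], 0],
    [[-6.2, 3.8, -3.6], [0, 0, 0.3], 0],
    [[-6.2, 3.8, -3.6], [0, 0, 0.3], 0],
    [[-6.2, 3.8, -3.6], [0, 0, 0.3], 0]
  ]
}}

```text
time: 7.18
tool_pos: [0.5814, 0.2978, 0.1547]
tool_rot: [-0.004, 0.02, 1.0, -0.001]
contact_force: [-1.6, -0.9, -1.4]
gripper_width: 0.193
grasp_force: 58.9
```

{"name": "jog_arm", "arguments": {
  "targets": [
    [[0, 0, 0], [0, 0, 0], 0],
    [[0, 0, 0], [0, 0, 0], 0],
    [[0, 0, 0], [0, 0, 0], 0]
  ]
}}

```text
time: 7.55
tool_pos: [0.5807, 0.2968, 0.1619]
tool_rot: [0.0, 0.02, 1.0, 0.0]
contact_force: [0.4, 0.0, 0.1]
gripper_width: 0.197
grasp_force: 58.9
```

```bash
python3 - <<'E'
from h import *
plan([.5831,.2979,.16],87.6)
im,de,C=grab("wrist","wd")
cv2.imwrite("pics/wdc.png",cv2.resize(im[80:320,180:380],None,fx=2.5,fy=2.5)[...,::-1])
E
```

```text
t 7.55 tcp [0.5807 0.2968 0.1619] yaw 87.7 shift [-0.1   0.05  0.07] turn [0.   0.01 0.01] F [0.4 0.  0.1] w 0.197
```

View pics/wdc.png

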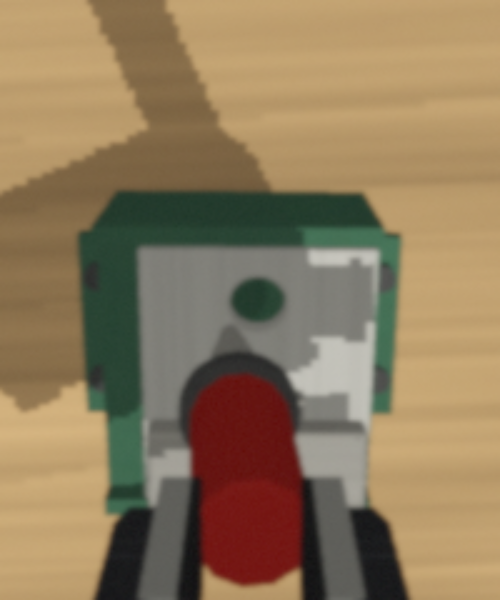

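The drift is held upright; its tip is at crop (232,330), which is full-frame (273,212), with the hole just ahead. I'll check the tip's lateral position by ray.

```bash
python3 - <<'E'
from h import *
im,de,C=load("wd"); print("tip",ray(C,[272.8,211],.094)[0], "proj of axis pts",proj(C,[[.5807,.2968,.0943],[.5807,.2968,.165],[.5807,.2968,.193]]))
mount("wd",(.583,.30))
E
```

```text
tip [0.57992045 0.29385221 0.094     ] proj of axis pts [[277.10080953 212.0401985 ]
 [275.96809215 256.9759863 ]
 [275.26918736 284.70208839]]
hole px [282.5 199.7] [17.1 20.9] [272 191  22  18 307] world [0.5825 0.3006 0.06  ]
```

```bash
cat >> h.py <<'E'
def axis(fn):
    im,de,C=load(fn); hs=cv2.cvtColor(im,cv2.COLOR_RGB2HSV); tcp=None
    P=cloud(C,de)
    m=((hs[...,0]<8)|(hs[...,0]>172))&(hs[...,1]>150)&(hs[...,2]>40)
    # row-wise silhouette mid-column of red region, mapped at depth of row
    out=[]
    for v in range(200,330,6):
        u=np.where(m[v,200:360])[0]+200
        if len(u)<20: continue
        d=np.median(P[v,u,2]); out.append((v,u.min(),u.max(),round(d,3),*np.round(ray(C,[(u.min()+u.max())/2,v],d)[0][:2],4)))
    return out
E
python3 - <<'E'
from h import *
for o in axis("wd"): print(*o)
im,de,C=load("wd"); g=im.astype(int).max(2)
# finger inner edges in rows near bottom
for v in (275,290,305):
    print(v,[int(x) for x in g[v,235:330:3]])
E
```

```text
236 261 290 0.16 0.571 0.2969
242 258 294 0.167 0.5715 0.2972
248 256 295 0.174 0.5714 0.2971
254 256 296 0.181 0.5716 0.2974
260 257 297 0.188 0.5711 0.2979
266 257 298 0.193 0.5713 0.2982
272 260 300 0.199 0.5715 0.2993
278 260 300 0.2 0.5733 0.2992
284 260 300 0.2 0.5762 0.2991
290 260 301 0.201 0.579 0.2992
296 260 300 0.201 0.5818 0.2989
302 260 300 0.201 0.5848 0.2987
308 265 295 0.201 0.5877 0.2986
275 [62, 117, 159, 112, 96, 95, 95, 53, 37, 97, 103, 109, 119, 120, 120, 120, 119, 120, 120, 115, 107, 99, 41, 47, 94, 94, 96, 107, 164, 167, 147, 182]
290 [28, 29, 86, 95, 96, 96, 78, 24, 43, 114, 118, 117, 117, 118, 118, 118, 119, 118, 117, 118, 117, 115, 50, 25, 71, 96, 95, 95, 90, 32, 26, 28]
305 [31, 85, 95, 95, 95, 91, 34, 22, 38, 118, 118, 117, 116, 117, 117, 118, 117, 118, 117, 118, 117, 112, 36, 24, 31, 90, 94, 95, 95, 88, 33, 29]
```

The drift leans about 3° in the grip, tip towards −y. I'll tilt the tool back to bring it upright, then check.

{"name": "jog_arm", "arguments": {
  "targets": [
    [[-0.1, 0.05, 0], [-0.39, 0, 0], 0],
    [[-0.1, 0.05, 0], [-0.39, 0, 0], 0],
    [[-0.1, 0.05, 0], [-0.39, 0, 0], 0],
    [[-0.1, 0.05, 0], [-0.39, 0, 0], 0]
  ]
}}

```text
time: 8.1
tool_pos: [0.5837, 0.2985, 0.1614]
tool_rot: [0.001, 0.02, 0.999, 0.027]
contact_force: [-0.3, 0.4, -1.9]
gripper_width: 0.196
grasp_force: 58.9
```

```bash
python3 - <<'E'
from h import *
im,de,C=grab("wrist","wd2"); 
for o in axis("wd2")[::2]: print(*o)
mount("wd2",(.583,.30)); plan([.583,.2979,.105],87.6)
m=(im.max(2)<110); 
print(proj(C,[[.583,.2979,.0935]]))
for v in range(200,222,3): print(v,[int(x) for x in im[v,255:305,0]][::2])
E
```

```text
236 260 290 0.159 0.5742 0.2984
248 256 295 0.173 0.5746 0.2981
260 257 297 0.187 0.5745 0.2982
272 260 300 0.198 0.5743 0.2989
284 260 301 0.2 0.5791 0.2989
296 260 300 0.2 0.5848 0.2984
308 265 295 0.2 0.5909 0.2982
hole px [273.  196.4] [17.5 20.6] [263 188  21  18 309] world [0.5827 0.3004 0.06  ]
t 8.15 tcp [0.5837 0.2986 0.1613] yaw 87.7 shift [ 0.03 -0.15  2.25] turn [0.39 0.   0.01] F [-0.   0.6 -1.8] w 0.199
[[271.02508449 211.01203788]]
200 [128, 126, 125, 119, 89, 43, 35, 34, 33, 38, 38, 40, 42, 55, 94, 118, 127, 128, 127, 127, 126, 125, 124, 127, 127]
203 [128, 125, 126, 126, 116, 92, 58, 41, 38, 40, 40, 46, 71, 100, 113, 124, 127, 129, 127, 127, 127, 124, 126, 127, 127]
206 [128, 126, 126, 127, 125, 117, 110, 103, 99, 99, 101, 106, 110, 117, 123, 127, 128, 129, 129, 128, 126, 126, 125, 127, 127]
209 [128, 126, 126, 128, 127, 126, 123, 114, 104, 110, 119, 123, 124, 126, 125, 127, 128, 129, 128, 127, 127, 126, 125, 128, 128]
212 [127, 127, 124, 128, 128, 127, 117, 95, 90, 93, 108, 125, 128, 125, 124, 128, 133, 132, 128, 127, 127, 126, 126, 127, 128]
215 [127, 127, 125, 127, 127, 123, 102, 92, 92, 93, 90, 116, 165, 143, 129, 165, 189, 166, 154, 154, 154, 152, 149, 132, 127]
218 [127, 128, 126, 128, 126, 113, 92, 91, 91, 91, 88, 93, 139, 183, 189, 191, 195, 197, 194, 193, 194, 192, 191, 184, 181]
221 [127, 128, 126, 126, 120, 93, 77, 68, 55, 52, 50, 50, 63, 115, 153, 178, 193, 196, 193, 194, 194, 191, 192, 194, 193]
```

{"name": "jog_arm", "arguments": {
  "targets": [
    [[0.03, -0.05, 0.6], [0, 0, 0], 0],
    [[0.03, -0.08, 1.2], [0, 0, 0], 0],
    [[0.03, -0.11, 1.7], [0, 0, 0], 0],
    [[0.03, -0.14, 2.1], [0, 0, 0], 0],
    [[0.03, -0.15, 2.25], [0, 0, 0], 0],
    [[0.03, -0.15, 2.25], [0, 0, 0], 0]
  ]
}}

```text
time: 8.9
tool_pos: [0.5831, 0.2977, 0.1047]
tool_rot: [0.0, 0.02, 0.999, 0.027]
contact_force: [-0.3, -0.0, -1.6]
gripper_width: 0.196
grasp_force: 58.9
```

{"name": "jog_arm", "arguments": {
  "targets": [
    [[0, -0.01, 0.1], [0, 0, 0], 0],
    [[0, -0.01, 0.2], [0, 0, 0], 0],
    [[0, -0.02, 0.3], [0, 0, 0], 0],
    [[0, -0.02, 0.3], [0, 0, 0], 0]
  ]
}}

```text
time: 9.4
tool_pos: [0.5833, 0.2979, 0.0977]
tool_rot: [0.001, 0.02, 0.999, 0.028]
contact_force: [0.4, 1.8, 0.7]
gripper_width: 0.197
grasp_force: 59.5
```

{"name": "jog_arm", "arguments": {
  "targets": [
    [[0, -0.02, 0.1], [0, 0, 0], 0],
    [[0, -0.04, 0.2], [0, 0, 0], 0],
    [[0, -0.06, 0.3], [0, 0, 0], 0],
    [[0, -0.07, 0.4], [0, 0, 0], 0],
    [[0, -0.07, 0.4], [0, 0, 0], 0],
    [[0, -0.07, 0.4], [0, 0, 0], 0]
  ]
}}

```text
time: 10.15
tool_pos: [0.5839, 0.2967, 0.0885]
tool_rot: [0.002, 0.02, 0.999, 0.028]
contact_force: [-0.2, 1.2, 5.0]
gripper_width: 0.194
grasp_force: 60.5
```

{"name": "jog_arm", "arguments": {
  "targets": [
    [[0, -0.02, 0.1], [0, 0, 0], 0],
    [[0, -0.04, 0.2], [0, 0, 0], 0],
    [[0, -0.04, 0.2], [0, 0, 0], 0],
    [[0, -0.04, 0.2], [0, 0, 0], 0]
  ]
}}

```text
time: 10.65
tool_pos: [0.583, 0.2957, 0.0821]
tool_rot: [0.001, 0.02, 0.999, 0.027]
contact_force: [-0.3, 1.6, 3.1]
gripper_width: 0.2
grasp_force: 60.2
```

{"name": "jog_arm", "arguments": {
  "targets": [
    [[0, -0.01, 0.1], [0, 0, 0], 0],
    [[0, -0.02, 0.2], [0, 0, 0], 0],
    [[0, -0.02, 0.27], [0, 0, 0], 0],
    [[0, -0.02, 0.27], [0, 0, 0], 0],
    [[0, -0.02, 0.27], [0, 0, 0], 0]
  ]
}}

```text
time: 11.28
tool_pos: [0.5831, 0.2952, 0.0753]
tool_rot: [0.001, 0.02, 0.999, 0.027]
contact_force: [1.4, -0.5, 4.4]
gripper_width: 0.193
grasp_force: 60.0
```

{"name": "jog_arm", "arguments": {
  "targets": [
    [[0, 0, 0.08], [0, 0, 0], 0],
    [[0, 0, 0.08], [0, 0, 0], 0],
    [[0, 0, 0.08], [0, 0, 0], 0]
  ]
}}

```text
time: 11.65
tool_pos: [0.5839, 0.2954, 0.0751]
tool_rot: [0.002, 0.02, 0.999, 0.027]
contact_force: [-0.9, -2.0, 10.1]
gripper_width: 0.196
grasp_force: 61.0
```

Home on mount a: the z stop is at the expected height with 10 N pressing. I withdraw straight up and go to mount b.

{"name": "jog_arm", "arguments": {
  "targets": [
    [[0, 0.02, -0.5], [0, 0, 0], 0],
    [[0, 0.05, -1], [0, 0, 0], 0],
    [[0, 0.11, -2], [0, 0, 0], 0],
    [[0, 0.2, -3.6], [0, 0, 0], 0],
    [[0, 0.25, -4.6], [0, 0, 0], 0],
    [[0, 0.25, -4.6], [0, 0, 0], 0],
    [[0, 0.25, -4.6], [0, 0, 0], 0]
  ]
}}

```text
time: 12.52
tool_pos: [0.582, 0.2952, 0.1868]
tool_rot: [-0.001, 0.02, 0.999, 0.027]
contact_force: [-0.4, -0.2, -2.0]
gripper_width: 0.196
grasp_force: 59.0
```

```bash
python3 - <<'E'
from h import *
im,de,C=grab("wrist","wd3"); 
for o in axis("wd3")[::3]: print(*o)
mount("wd3",(.583,.295)); plan([.610,-.096,.19],106.4)
E
```

```text
236 261 290 0.186 0.5721 0.2953
254 256 296 0.206 0.5727 0.2947
272 260 300 0.224 0.5727 0.2957
290 260 300 0.226 0.5803 0.2953
308 265 295 0.225 0.5893 0.2949
hole px [269.9 190.1] [16.5 19.5] [260 182  21  17 277] world [0.5825 0.2953 0.06  ]
t 12.57 tcp [0.5817 0.2951 0.1862] yaw 87.7 shift [ -1.76 -15.56  -0.98] turn [ 0.38  0.04 -2.34] F [-1.3 -1.2 -2.4] w 0.198
```

{"name": "jog_arm", "arguments": {
  "targets": [
    [[-0.9, -7.8, -0.5], [0, 0.06, -1.17], 0],
    [[-1.76, -15.56, -0.98], [0, 0.13, -2.34], 0],
    [[-1.76, -15.56, -0.98], [0, 0.13, -2.34], 0],
    [[-1.76, -15.56, -0.98], [0, 0.13, -2.34], 0],
    [[-1.76, -15.56, -0.98], [0, 0.13, -2.34], 0],
    [[-1.76, -15.56, -0.98], [0, 0.13, -2.34], 0],
    [[-1.76, -15.56, -0.98], [0, 0.13, -2.34], 0],
    [[-1.76, -15.56, -0.98], [0, 0.13, -2.34], 0]
  ]
}}

```text
time: 13.58
tool_pos: [0.6103, -0.0961, 0.1902]
tool_rot: [-0.005, -0.142, 0.989, 0.028]
contact_force: [0.2, 0.4, -2.1]
gripper_width: 0.196
grasp_force: 58.9
```

{"name": "jog_arm", "arguments": {
  "targets": [
    [[0, 0, 0], [0, 0, 0], 0],
    [[0, 0, 0], [0, 0, 0], 0],
    [[0, 0, 0], [0, 0, 0], 0]
  ]
}}

```text
time: 13.95
tool_pos: [0.6111, -0.0944, 0.1919]
tool_rot: [-0.004, -0.144, 0.989, 0.027]
contact_force: [-0.7, -0.4, -1.7]
gripper_width: 0.199
grasp_force: 58.9
```

```bash
python3 - <<'E'
from h import *
im,de,C=grab("wrist","we"); 
for o in axis("we")[::3]: print(*o)
mount("we",(.611,-.0989)); plan([.610,-.096,.105],106.4)
print(state()["tool_rot"])
E
```

```text
236 260 290 0.19 0.6028 -0.0974
254 256 296 0.211 0.6033 -0.0976
272 260 300 0.229 0.6028 -0.0968
290 260 301 0.23 0.6103 -0.0944
308 265 295 0.231 0.6186 -0.0922
hole px [263.5 185.2] [16.4 19.1] [254 177  20  17 268] world [ 0.6111 -0.0996  0.06  ]
t 14.0 tcp [ 0.6112 -0.0946  0.192 ] yaw 106.5 shift [ 0.06 -0.23  3.47] turn [ 0.39 -0.    0.01] F [-0.2 -0.2 -1.4] w 0.194
[-0.00398208 -0.1434383   0.98928492  0.0269247 ]
```

{"name": "jog_arm", "arguments": {
  "targets": [
    [[0.06, -0.1, 1.2], [0, 0, 0], 0],
    [[0.06, -0.15, 2], [0, 0, 0], 0],
    [[0.06, -0.19, 2.7], [0, 0, 0], 0],
    [[0.06, -0.22, 3.2], [0, 0, 0], 0],
    [[0.06, -0.23, 3.47], [0, 0, 0], 0],
    [[0.06, -0.23, 3.47], [0, 0, 0], 0]
  ]
}}

```text
time: 14.75
tool_pos: [0.6099, -0.097, 0.1047]
tool_rot: [-0.004, -0.143, 0.989, 0.027]
contact_force: [0.3, -1.0, -1.4]
gripper_width: 0.196
grasp_force: 58.9
```

{"name": "jog_arm", "arguments": {
  "targets": [
    [[0, 0, 0.1], [0, 0, 0], 0],
    [[0, 0, 0.2], [0, 0, 0], 0],
    [[0, 0, 0.3], [0, 0, 0], 0],
    [[0, 0, 0.3], [0, 0, 0], 0]
  ]
}}

```text
time: 15.25
tool_pos: [0.6102, -0.0968, 0.098]
tool_rot: [-0.004, -0.143, 0.989, 0.027]
contact_force: [-0.3, 0.9, 0.7]
gripper_width: 0.196
grasp_force: 59.4
```

{"name": "jog_arm", "arguments": {
  "targets": [
    [[0, 0.01, 0.1], [0, 0, 0], 0],
    [[0, 0.02, 0.2], [0, 0, 0], 0],
    [[0, 0.03, 0.3], [0, 0, 0], 0],
    [[0, 0.04, 0.4], [0, 0, 0], 0],
    [[0, 0.04, 0.4], [0, 0, 0], 0],
    [[0, 0.04, 0.4], [0, 0, 0], 0]
  ]
}}

```text
time: 16.0
tool_pos: [0.6108, -0.0955, 0.0895]
tool_rot: [-0.002, -0.143, 0.989, 0.026]
contact_force: [1.0, -0.7, 5.2]
gripper_width: 0.194
grasp_force: 60.3
```

{"name": "jog_arm", "arguments": {
  "targets": [
    [[0, 0.02, 0.1], [0, 0, 0], 0],
    [[0, 0.03, 0.2], [0, 0, 0], 0],
    [[0, 0.03, 0.3], [0, 0, 0], 0],
    [[0, 0.03, 0.3], [0, 0, 0], 0]
  ]
}}

```text
time: 16.5
tool_pos: [0.6101, -0.0944, 0.0815]
tool_rot: [-0.003, -0.143, 0.989, 0.026]
contact_force: [-0.7, -0.2, 5.0]
gripper_width: 0.198
grasp_force: 60.3
```

{"name": "jog_arm", "arguments": {
  "targets": [
    [[0, 0, 0.1], [0, 0, 0], 0],
    [[0, 0, 0.2], [0, 0, 0], 0],
    [[0, 0, 0.25], [0, 0, 0], 0],
    [[0, 0, 0.25], [0, 0, 0], 0]
  ]
}}

```text
time: 17.0
tool_pos: [0.6099, -0.0938, 0.0752]
tool_rot: [-0.003, -0.143, 0.989, 0.027]
contact_force: [0.1, 0.2, 5.8]
gripper_width: 0.198
grasp_force: 60.6
```

{"name": "jog_arm", "arguments": {
  "targets": [
    [[0, 0, 0.08], [0, 0, 0], 0],
    [[0, 0, 0.12], [0, 0, 0], 0],
    [[0, 0, 0.12], [0, 0, 0], 0]
  ]
}}

```text
time: 17.38
tool_pos: [0.6107, -0.094, 0.075]
tool_rot: [-0.002, -0.143, 0.989, 0.026]
contact_force: [-3.5, 0.5, 16.6]
gripper_width: 0.193
grasp_force: 62.5
```

{"name": "jog_arm", "arguments": {
  "targets": [
    [[0, 0.02, -0.5], [0, 0, 0], 0],
    [[0, 0.05, -1], [0, 0, 0], 0],
    [[0, 0.11, -2], [0, 0, 0], 0],
    [[0, 0.2, -3.6], [0, 0, 0], 0],
    [[0, 0.25, -4.6], [0, 0, 0], 0],
    [[0, 0.25, -4.6], [0, 0, 0], 0],
    [[0, 0.25, -4.6], [0, 0, 0], 0]
  ]
}}

```text
time: 18.25
tool_pos: [0.608, -0.0932, 0.1842]
tool_rot: [-0.005, -0.143, 0.989, 0.028]
contact_force: [0.2, 0.1, -2.2]
gripper_width: 0.198
grasp_force: 58.9
```

```bash
python3 - <<'E'
from h import *
im,de,C=grab("wrist","we3"); mount("we3",(.610,-.094))
im,de,C=grab("top","top1"); P=cloud(C,de); a=load("top0")[0].astype(int)
plan([.34,.20,.20],90)
# stand: dark top near z=.056
hs=cv2.cvtColor(im,cv2.COLOR_RGB2HSV)
m=(abs(P[...,2]-.056)<.006)&(im.max(2)<75)&(im[...,0]>im[...,1].astype(int)+4)&(P[...,0]>.3)&(P[...,0]<.6)&(P[...,1]<.35)
n,lab,st,ce=cv2.connectedComponentsWithStats(m.astype(np.uint8)); k=1+np.argmax(st[1:,4])
v,u=np.where(lab==k); W=ray(C,np.c_[u,v],.056)[:,:2]; print("stand",st[k],cv2.minAreaRect((W*1000).astype(np.float32)))
d=(abs(im.astype(int)-a).max(2)>60).astype(np.uint8); 
n,lab,st,ce=cv2.connectedComponentsWithStats(d)
print([ (st[i].tolist(),np.round(ce[i]).tolist()) for i in range(1,n) if st[i,4]>40])
E
```

```text
hole px [267.4 191. ] [16.3 19.6] [258 183  20  17 276] world [ 0.6096 -0.0945  0.06  ]
t 18.35 tcp [ 0.6077 -0.0931  0.1835] yaw 106.4 shift [ 6.96 14.29  0.18] turn [ 0.4  -0.08  2.05] F [ 0.1 -0.5 -0.7] w 0.194
stand [193 249  33  28 396] ((416.3327331542969, 200.04107666015625), (74.31644439697266, 50.75197982788086), 70.3010482788086)
[([269, 76, 174, 344, 27581], [356.0, 248.0]), ([185, 172, 6, 29, 92], [188.0, 188.0]), ([452, 211, 9, 45, 150], [456.0, 233.0]), ([437, 219, 11, 12, 70], [442.0, 224.0]), ([441, 238, 11, 10, 44], [447.0, 242.0]), ([419, 240, 9, 12, 45], [424.0, 244.0]), ([203, 254, 9, 8, 58], [207.0, 257.0]), ([45, 310, 169, 109, 6713], [133.0, 364.0]), ([0, 373, 11, 25, 165], [4.0, 382.0]), ([316, 396, 14, 12, 56], [322.0, 401.0]), ([297, 406, 26, 14, 294], [310.0, 413.0])]
```

Both plates are in line (b's hole is at (0.6096, −0.0945), shoe at (0.6094, −0.0933)). The stand looks unmoved. The crate may have shifted, so I'll re-measure it later. Next is the stand with the drift.

{"name": "jog_arm", "arguments": {
  "targets": [
    [[1.8, 6.7, 0.13], [0, -0.05, 1], 0],
    [[3.63, 13.36, 0.26], [0, -0.11, 2.05], 0],
    [[3.63, 13.36, 0.26], [0, -0.11, 2.05], 0],
    [[3.63, 13.36, 0.26], [0, -0.11, 2.05], 0],
    [[3.63, 13.36, 0.26], [0, -0.11, 2.05], 0],
    [[3.63, 13.36, 0.26], [0, -0.11, 2.05], 0],
    [[3.63, 13.36, 0.26], [0, -0.11, 2.05], 0],
    [[3.63, 13.36, 0.26], [0, -0.11, 2.05], 0]
  ]
}}

```text
time: 19.35
tool_pos: [0.4272, 0.2006, 0.1967]
tool_rot: [-0.001, 0.0, 1.0, 0.027]
contact_force: [0.6, 0.2, -2.3]
gripper_width: 0.192
grasp_force: 59.3
```

{"name": "jog_arm", "arguments": {
  "targets": [
    [[0, 0, 0], [0, 0, 0], 0],
    [[0, 0, 0], [0, 0, 0], 0],
    [[0, 0, 0], [0, 0, 0], 0]
  ]
}}

```text
time: 19.73
tool_pos: [0.4278, 0.2006, 0.1977]
tool_rot: [-0.0, 0.001, 1.0, 0.027]
contact_force: [0.4, -0.3, -1.3]
gripper_width: 0.194
grasp_force: 59.3
```

```bash
python3 - <<'E'
from h import *
im,de,C=grab("wrist","wf"); P=cloud(C,de)
m=(abs(P[...,2]-.056)<.006)&(de>0)
n,lab,st,ce=cv2.connectedComponentsWithStats(m.astype(np.uint8)); k=1+np.argmax(st[1:,4])
v,u=np.where(lab==k); W=ray(C,np.c_[u,v],.056)[:,:2]; print("stand top",st[k],cv2.minAreaRect((W*1000).astype(np.float32)))
for o in axis("wf")[::3]: print(*o)
plan([.4265,.2015,.13],90)
cv2.imwrite("pics/wfc.png",cv2.resize(im[80:320,160:400],None,fx=2.4,fy=2.4)[...,::-1])
E
```

```text
stand top [ 214  124  115  109 7250] ((426.44073486328125, 201.21612548828125), (79.689697265625, 80.25975799560547), 70.283935546875)
236 260 290 0.196 0.4183 0.2001
254 256 296 0.217 0.4187 0.1997
272 260 300 0.234 0.4186 0.2006
290 260 300 0.236 0.4261 0.2005
308 265 295 0.236 0.435 0.2005
t 19.77 tcp [0.4278 0.2007 0.1977] yaw 89.9 shift [ 0.05 -0.11  2.71] turn [ 0.39 -0.   -0.01] F [ 0.2 -0.8 -1.3] w 0.195
```

View pics/wfc.png

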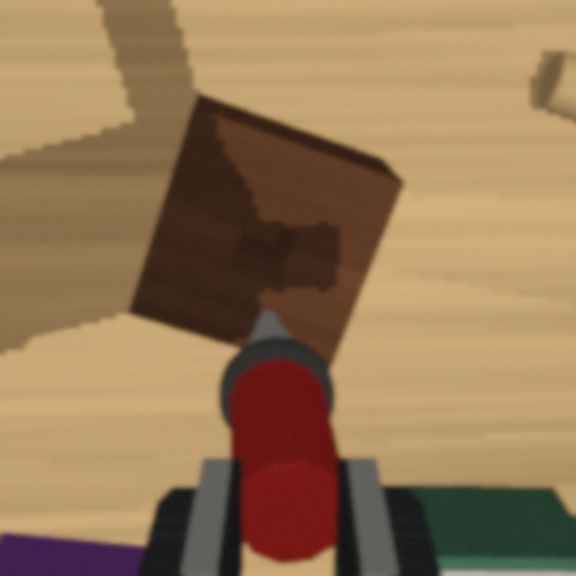

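The stand is at (0.4264, 0.2012), unmoved, with its socket open at crop (270,243). I lower the drift in.

{"name": "jog_arm", "arguments": {
  "targets": [
    [[0.05, -0.06, 1.2], [0, 0, 0], 0],
    [[0.05, -0.1, 2.2], [0, 0, 0], 0],
    [[0.05, -0.11, 2.71], [0, 0, 0], 0],
    [[0.05, -0.14, 3.3], [0, 0, 0], 0],
    [[0.05, -0.17, 3.9], [0, 0, 0], 0],
    [[0.05, -0.2, 4.4], [0, 0, 0], 0],
    [[0.05, -0.2, 4.4], [0, 0, 0], 0]
  ]
}}

```text
time: 20.65
tool_pos: [0.4254, 0.2018, 0.0863]
tool_rot: [-0.001, 0.0, 1.0, 0.027]
contact_force: [-0.9, 0.3, -1.3]
gripper_width: 0.194
grasp_force: 59.3
```

```bash
python3 - <<'E'
from h import *
plan([.4265,.2014,.0715],90)
E
```

```text
t 20.65 tcp [0.4254 0.2018 0.0863] yaw 90.0 shift [-0.05 -0.05  0.59] turn [ 0.39 -0.02 -0.  ] F [-0.9  0.3 -1.3] w 0.194
```

{"name": "jog_arm", "arguments": {
  "targets": [
    [[-0.03, -0.02, 0.2], [0, 0, 0], 0],
    [[-0.03, -0.03, 0.4], [0, 0, 0], 0],
    [[-0.03, -0.04, 0.58], [0, 0, 0], 0],
    [[-0.03, -0.04, 0.58], [0, 0, 0], 0],
    [[-0.03, -0.04, 0.58], [0, 0, 0], 0]
  ]
}}

```text
time: 21.28
tool_pos: [0.427, 0.2019, 0.0732]
tool_rot: [-0.0, 0.0, 1.0, 0.027]
contact_force: [0.1, 0.7, -2.0]
gripper_width: 0.199
grasp_force: 59.3
```

{"name": "jog_arm", "arguments": {
  "targets": [
    [[0, 0, 0.06], [0, 0, 0], 0],
    [[0, 0, 0.1], [0, 0, 0], 0],
    [[0, 0, 0.1], [0, 0, 0], 0]
  ]
}}

```text
time: 21.65
tool_pos: [0.4274, 0.202, 0.0712]
tool_rot: [0.0, 0.0, 1.0, 0.027]
contact_force: [-0.1, -1.3, 2.2]
gripper_width: 0.198
grasp_force: 60.0
```

{"name": "jog_arm", "arguments": {
  "targets": [
    [[0, 0, 0], [0, 0, 0], 40],
    [[0, 0, 0], [0, 0, 0], 70],
    [[0, 0, 0], [0, 0, 0], 70],
    [[0, 0, 0], [0, 0, 0], 70],
    [[0, 0, 0], [0, 0, 0], 70]
  ]
}}

```text
time: 22.28
tool_pos: [0.4269, 0.202, 0.0706]
tool_rot: [-0.0, 0.0, 1.0, 0.027]
contact_force: [0.7, -0.0, 0.1]
gripper_width: 0.698
grasp_force: 0.0
```

{"name": "jog_arm", "arguments": {
  "targets": [
    [[0, 0.05, -1], [0, 0, 0], 70],
    [[0, 0.12, -2.5], [0, 0, 0], 70],
    [[0, 0.2, -4], [0, 0, 0], 70],
    [[0, 0.25, -5], [0.39, 0, 0], 70],
    [[0, 0.25, -5], [0.39, 0, 0], 70],
    [[0, 0.25, -5], [0.39, 0, 0], 70]
  ]
}}

```text
time: 23.02
tool_pos: [0.4263, 0.2012, 0.1943]
tool_rot: [-0.001, -0.0, 1.0, -0.0]
contact_force: [0.1, 0.1, -1.0]
gripper_width: 0.697
grasp_force: 0.0
```

```bash
python3 - <<'E'
from h import *
handle("wrist","wg")
im,de,C=grab("top","top2"); P=cloud(C,de); hs=cv2.cvtColor(im,cv2.COLOR_RGB2HSV)
plan([.47,-.28,.19],90)
reg=(P[...,0]>.3)&(P[...,0]<.65)&(P[...,1]<-.15)&(P[...,1]>-.5)&(P[...,2]>.03)&(P[...,2]<.1)
rim=reg&(abs(P[...,2]-.052)<.005)
for nm,m in dict(crate=reg).items():
    n,lab,st,ce=cv2.connectedComponentsWithStats(m.astype(np.uint8)); k=1+np.argmax(st[1:,4]); p=P[(lab==k)&rim][:,:2]
    print(nm,st[k],cv2.minAreaRect((p*1000).astype(np.float32)))
br=reg&(P[...,2]>.065)
n,lab,st,ce=cv2.connectedComponentsWithStats(br.astype(np.uint8))
for k in range(1,n):
    if st[k,4]>10: print(np.round(ce[k],1),st[k,4],np.round(np.median(P[lab==k],0),4),np.median(im[lab==k],0))
E
```

```text
red px [278.1 199. ] 1060 ztop 0.1107 top xy mid [0.4268 0.2017 0.1093] ext [0.0209 0.0207 0.0049]
t 23.12 tcp [0.426  0.2009 0.1937] yaw 90.0 shift [ -1.77 -19.24   0.15] turn [-0.   -0.03 -0.  ] F [-1.  -0.3  0.2] w 0.705
crate [ 373  211   86   53 3696] ((476.0350341796875, -301.0804748535156), (112.182861328125, 193.9240264892578), 5.667473793029785)
[439.9 224.5] 56 [ 0.504  -0.353   0.0691] [ 30.   71.5 142. ]
[418.  226.6] 74 [ 0.4979 -0.2956  0.082 ] [172. 125.  53.]
[394.6 228.8] 70 [ 0.4927 -0.2408  0.0818] [176. 127.  55.]
[443.4 243.4] 62 [ 0.4595 -0.3562  0.0781] [22. 21. 20.]
[419.9 245.6] 58 [ 0.4525 -0.3023  0.0722] [54. 53. 51.]
[397.3 248.1] 70 [ 0.4477 -0.2456  0.0823] [172.5 126.   55. ]
```

The drift is back in its stand (top z 0.1107, upright). The crate has indeed moved a few millimetres, to centre (0.476, −0.301) and yaw 5.7°. In the top view the three brass heads, all 82 mm high, are at (394.6,228.8), (418,226.6) and (397.3,248.1). Blue is at (440,224.5), black at (443,243) and steel at (420,246). I take the two brass ones at the end away from the wrong fittings. Wrist look first.

{"name": "jog_arm", "arguments": {
  "targets": [
    [[-0.5, -4.4, 0], [0, 0, 0], 55],
    [[-1, -8.8, 0], [0, 0, -0.7], 55],
    [[-2.1, -17.7, 1.3], [0, 0, -0.7], 55],
    [[-2.1, -17.7, 1.3], [0, 0, -0.7], 55],
    [[-2.1, -17.7, 1.3], [0, 0, -0.7], 55],
    [[-2.1, -17.7, 1.3], [0, 0, -0.7], 55],
    [[-2.1, -17.7, 1.3], [0, 0, -0.7], 55],
    [[-2.1, -17.7, 1.3], [0, 0, -0.7], 55]
  ]
}}

```text
time: 24.12
tool_pos: [0.478, -0.2439, 0.1609]
tool_rot: [-0.002, -0.046, 0.999, 0.001]
contact_force: [-0.0, 0.5, 0.3]
gripper_width: 0.556
grasp_force: 0.0
```

{"name": "jog_arm", "arguments": {
  "targets": [
    [[0, 0, 0], [0, 0, 0], 55],
    [[0, 0, 0], [0, 0, 0], 55],
    [[0, 0, 0], [0, 0, 0], 55],
    [[0, 0, 0], [0, 0, 0], 55]
  ]
}}

```text
time: 24.62
tool_pos: [0.4797, -0.2402, 0.1636]
tool_rot: [-0.0, -0.05, 0.999, -0.0]
contact_force: [0.4, -0.3, -0.4]
gripper_width: 0.548
grasp_force: 0.0
```

```bash
cat >> h.py <<'E'
def heads(fn,grabit=True,lo=.066,hi=.1):
    im,de,C=grab("wrist",fn) if grabit else load(fn)
    P=cloud(C,de); m=((P[...,2]>lo)&(P[...,2]<hi)&(de>0)).astype(np.uint8)
    m=cv2.morphologyEx(m,cv2.MORPH_OPEN,np.ones((3,3),np.uint8))
    n,lab,st,ce=cv2.connectedComponentsWithStats(m)
    for k in range(1,n):
        if 60<st[k,4]<6000:
            p=P[lab==k]; zt=np.percentile(p[:,2],90); t=(lab==k)&(P[...,2]>zt-.003)
            c=cv2.minEnclosingCircle(np.argwhere(t)[:,::-1].astype(np.float32))
            print(np.round(ce[k]),st[k,4],"z",round(zt,4),"xy",np.round(ray(C,c[0],zt)[0][:2],4),"rad px",round(c[1],1),np.median(im[lab==k],0))
E
python3 - <<'E'
from h import *
heads("wc"); plan([.492,-.241,.1],95.7)
im=load("wc")[0]; cv2.imwrite("pics/wcc.png",cv2.resize(im[60:320,120:440],None,fx=2.2,fy=2.2)[...,::-1])
E
```

```text
[197. 156.] 584 z 0.0718 xy [ 0.4514 -0.3014] rad px 13.6 [48. 48. 47.]
[273. 158.] 668 z 0.0817 xy [ 0.4462 -0.2462] rad px 14.0 [186.  148.   76.5]
[119. 157.] 603 z 0.0778 xy [ 0.4572 -0.3569] rad px 13.2 [31. 30. 31.]
[200. 217.] 666 z 0.0816 xy [ 0.4969 -0.297 ] rad px 13.2 [121.  92.  45.]
[130. 214.] 380 z 0.0679 xy [ 0.5034 -0.3529] rad px 12.4 [ 41.  93. 160.]
[274. 218.] 628 z 0.0816 xy [ 0.4915 -0.2419] rad px 13.1 [121.  93.  45.]
[241. 394.] 1954 z 0.0957 xy [ 0.6584 -0.2571] rad px 23.3 [142. 134. 114.]
[413. 414.] 178 z 0.0796 xy [ 0.6654 -0.098 ] rad px 10.5 [141.  95.  55.]
t 24.68 tcp [ 0.4797 -0.2404  0.1636] yaw 95.7 shift [-0.49 -0.07  2.54] turn [-0. -0. -0.] F [0.3 0.7 0.1] w 0.549
```

View pics/wcc.png

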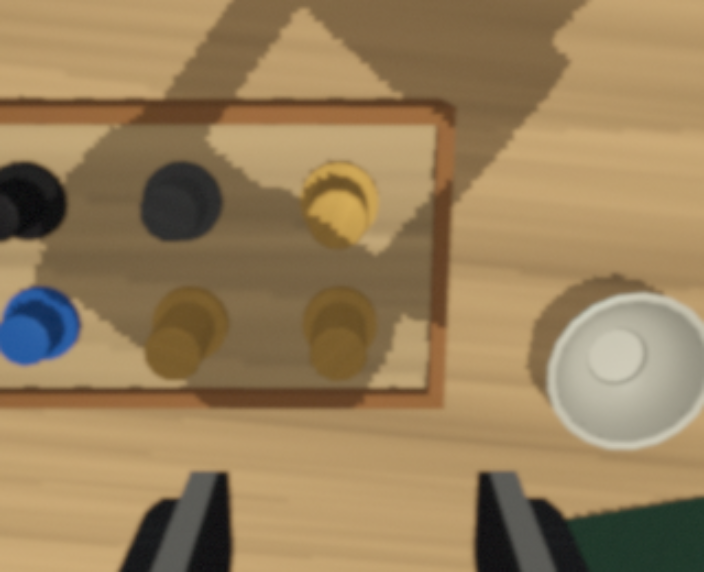

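Confirmed: brass heads in crop at (337,215), (338,340) and (180,335); steel, black and blue stay. I grasp the brass bolt at crop (338,340), world (0.4918, −0.2415).

{"name": "jog_arm", "arguments": {
  "targets": [
    [[-0.48, -0.09, 1], [0, 0, 0], 55],
    [[-0.48, -0.09, 2.2], [0, 0, 0], 55],
    [[-0.48, -0.09, 3.4], [0, 0, 0], 55],
    [[-0.48, -0.09, 4.3], [0, 0, 0], 55],
    [[-0.48, -0.09, 4.3], [0, 0, 0], 55],
    [[-0.48, -0.09, 4.3], [0, 0, 0], 55],
    [[-0.48, -0.09, 4.3], [0, 0, 0], 55]
  ]
}}

```text
time: 25.55
tool_pos: [0.4926, -0.2428, 0.0575]
tool_rot: [0.001, -0.049, 0.999, -0.001]
contact_force: [0.6, -0.0, 0.6]
gripper_width: 0.551
grasp_force: 0.0
```

{"name": "jog_arm", "arguments": {
  "targets": [
    [[0, 0, 0], [0, 0, 0], 30],
    [[0, 0, 0], [0, 0, 0], 0],
    [[0, 0, 0], [0, 0, 0], 0],
    [[0, 0, 0], [0, 0, 0], 0],
    [[0, 0, 0], [0, 0, 0], 0],
    [[0, 0, 0], [0, 0, 0], 0],
    [[0, 0, 0], [0, 0, 0], 0]
  ]
}}

```text
time: 26.42
tool_pos: [0.4916, -0.2422, 0.0558]
tool_rot: [-0.0, -0.049, 0.999, -0.0]
contact_force: [0.6, 0.7, -0.2]
gripper_width: -0.0
grasp_force: 0.0
```

{"name": "jog_arm", "arguments": {
  "targets": [
    [[0, 0, -1], [0, 0, 0], 0],
    [[0, 0, -2], [0, 0, 0], 0],
    [[0, 0, -3.5], [0, 0, 0], 0],
    [[0, 0, -5], [0, 0, 0], 0],
    [[0, 0, -5], [0, 0, 0], 0],
    [[0, 0, -5], [0, 0, 0], 0],
    [[0, 0, -5], [0, 0, 0], 0]
  ]
}}

```text
time: 27.3
tool_pos: [0.4907, -0.2415, 0.1787]
tool_rot: [-0.002, -0.049, 0.999, 0.001]
contact_force: [-0.5, 0.5, -0.2]
gripper_width: -0.004
grasp_force: 0.0
```

```bash
python3 - <<'E'
from h import *
im,de,C=grab("wrist","wh"); plan([.6096,-.094,.175],106.4); s=state(); t=s["tool_pos"]
print("proj TCP axis (origin z-.011, top)",np.round(proj(C,[[t[0],t[1],t[2]-.011],[t[0],t[1],t[2]+.026],[t[0],t[1],t[2]-.051]])))
cv2.imwrite("pics/whc.png",cv2.resize(im[120:330,170:390],None,fx=2.5,fy=2.5)[...,::-1])
E
```

```text
t 27.35 tcp [ 0.4908 -0.2416  0.1788] yaw 95.6 shift [-5.31  5.41  0.15] turn [ 0.02 -0.02 -1.35] F [ 0.   0.3 -0.2] w 0.003
proj TCP axis (origin z-.011, top) [[276. 245.]
 [275. 278.]
 [277. 220.]]
```

View pics/whc.png

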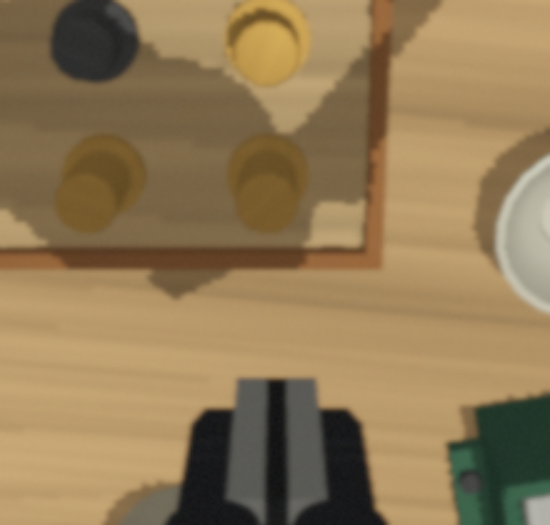

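The gripper closed empty. In the crop the bolt still stands untouched at (268,185), and the shut fingertips are at (277,380). I'll measure where the fingertips really are relative to the reported TCP, using depth.

```bash
python3 - <<'E'
from h import *
heads("wh",False)
im,de,C=load("wh"); P=cloud(C,de); s=state(); t=s["tool_pos"]
for v in range(266,330,6): print(v,[tuple(np.round((P[v,u]-t)*1000).astype(int)) for u in (262,272,281,290,300)], de[v,272].round(3))
E
```

```text
[203. 139.] 553 z 0.0717 xy [ 0.4519 -0.3015] rad px 13.5 [47. 47. 46.]
[276. 140.] 607 z 0.0816 xy [ 0.4464 -0.2463] rad px 13.6 [194. 156.  80.]
[128. 140.] 548 z 0.0777 xy [ 0.4575 -0.3571] rad px 12.7 [32. 31. 31.]
[138. 196.] 292 z 0.0679 xy [ 0.5025 -0.3533] rad px 11.5 [ 34.   79.5 141. ]
[206. 199.] 608 z 0.0816 xy [ 0.4969 -0.2969] rad px 13.0 [119.  91.  44.]
[277. 199.] 574 z 0.0816 xy [ 0.4916 -0.2417] rad px 12.7 [119.  91.  44.]
[453. 368.] 693 z 0.0791 xy [ 0.6437 -0.065 ] rad px 18.7 [117.  80.  47.]
266 [(np.int64(100), np.int64(-7), np.int64(-179)), (np.int64(98), np.int64(3), np.int64(-179)), (np.int64(98), np.int64(13), np.int64(-180)), (np.int64(97), np.int64(22), np.int64(-180)), (np.int64(96), np.int64(33), np.int64(-180))] 0.397
272 [(np.int64(108), np.int64(-7), np.int64(-181)), (np.int64(-11), np.int64(-2), np.int64(41)), (np.int64(-12), np.int64(1), np.int64(42)), (np.int64(-12), np.int64(5), np.int64(41)), (np.int64(103), np.int64(34), np.int64(-179))] 0.154
278 [(np.int64(114), np.int64(-6), np.int64(-180)), (np.int64(-11), np.int64(-2), np.int64(46)), (n
[... 1294 characters left out ...]
29
314 [(np.int64(-11), np.int64(-5), np.int64(71)), (np.int64(-11), np.int64(-2), np.int64(70)), (np.int64(-11), np.int64(1), np.int64(70)), (np.int64(-12), np.int64(4), np.int64(71)), (np.int64(-11), np.int64(8), np.int64(70))] 0.126
320 [(np.int64(-12), np.int64(-5), np.int64(76)), (np.int64(-10), np.int64(-2), np.int64(73)), (np.int64(-11), np.int64(1), np.int64(73)), (np.int64(-11), np.int64(4), np.int64(73)), (np.int64(-12), np.int64(7), np.int64(74))] 0.124
326 [(np.int64(-13), np.int64(-5), np.int64(80)), (np.int64(-12), np.int64(-2), np.int64(78)), (np.int64(-9), np.int64(2), np.int64(74)), (np.int64(-12), np.int64(4), np.int64(78)), (np.int64(-14), np.int64(7), np.int64(80))] 0.118
```

Measured by depth, the real fingertips lie about 38–41 mm behind the reported TCP. That explains the miss, and why the drift was held only by its top end. I'll use this measured offset from here on: reported TCP z 0.022 at the bolt gives a real tip height of about 0.060.

{"name": "jog_arm", "arguments": {
  "targets": [
    [[-0.03, 0, 0], [0, 0, 0], 55],
    [[-0.03, 0, 0], [0, 0, 0], 55],
    [[-0.03, 0, 0.5], [0, 0, 0], 55],
    [[-0.03, 0, 2], [0, 0, 0], 55],
    [[-0.03, 0, 3.2], [0, 0, 0], 55],
    [[-0.03, 0, 4.3], [0, 0, 0], 55],
    [[-0.03, 0, 4.9], [0, 0, 0], 55],
    [[-0.03, 0, 4.9], [0, 0, 0], 55]
  ]
}}

```text
time: 28.35
tool_pos: [0.4913, -0.2415, 0.0567]
tool_rot: [-0.001, -0.049, 0.999, 0.001]
contact_force: [-0.6, 0.8, 0.2]
gripper_width: 0.547
grasp_force: 0.0
```

{"name": "jog_arm", "arguments": {
  "targets": [
    [[0, 0, 0.5], [0, 0, 0], 55],
    [[0, 0, 1], [0, 0, 0], 55],
    [[0, 0, 1.35], [0, 0, 0], 55],
    [[0, 0, 1.35], [0, 0, 0], 55],
    [[0, 0, 1.35], [0, 0, 0], 55]
  ]
}}

```text
time: 28.98
tool_pos: [0.4926, -0.2423, 0.0248]
tool_rot: [-0.0, -0.049, 0.999, -0.0]
contact_force: [-0.0, -0.1, 0.3]
gripper_width: 0.546
grasp_force: 0.0
```

{"name": "jog_arm", "arguments": {
  "targets": [
    [[0, 0, 0], [0, 0, 0], 30],
    [[0, 0, 0], [0, 0, 0], 0],
    [[0, 0, 0], [0, 0, 0], 0],
    [[0, 0, 0], [0, 0, 0], 0],
    [[0, 0, 0], [0, 0, 0], 0],
    [[0, 0, 0], [0, 0, 0], 0]
  ]
}}

```text
time: 29.72
tool_pos: [0.4928, -0.2425, 0.0252]
tool_rot: [0.0, -0.049, 0.999, -0.0]
contact_force: [-0.1, -0.6, 6.0]
gripper_width: 0.204
grasp_force: 58.7
```

Gripped (59 N). I lift and move over mount b.

{"name": "jog_arm", "arguments": {
  "targets": [
    [[0, 0, -1], [0, 0, 0], 0],
    [[0, 0, -2], [0, 0, 0], 0],
    [[0, 0, -3.5], [0, 0, 0], 0],
    [[0, 0, -4.4], [0, 0, 0], 0],
    [[-2.6, 2.7, -4.4], [0, 0, -0.7], 0],
    [[-5.2, 5.4, -4.4], [0, 0, -1.35], 0],
    [[-5.2, 5.4, -4.4], [0, 0, -1.35], 0],
    [[-5.2, 5.4, -4.4], [0, 0, -1.35], 0]
  ]
}}

```text
time: 30.72
tool_pos: [0.6094, -0.0913, 0.1327]
tool_rot: [-0.001, -0.145, 0.989, 0.001]
contact_force: [-0.1, 0.2, -1.9]
gripper_width: 0.208
grasp_force: 59.4
```

{"name": "jog_arm", "arguments": {
  "targets": [
    [[0, 0, 0], [0, 0, 0], 0],
    [[0, 0, 0], [0, 0, 0], 0],
    [[0, 0, 0], [0, 0, 0], 0],
    [[0, 0, 0], [0, 0, 0], 0]
  ]
}}

```text
time: 31.22
tool_pos: [0.6083, -0.0959, 0.1345]
tool_rot: [-0.0, -0.142, 0.99, -0.0]
contact_force: [0.3, 1.1, -1.2]
gripper_width: 0.202
grasp_force: 59.4
```

```bash
python3 - <<'E'
from h import *
im,de,C=grab("wrist","wi"); mount("wi",(.6096,-.094)); plan([.6096,-.094,.09],106.4)
t=state()["tool_pos"]
for z in (.057,.020,-.020): print(np.round(proj(C,[[t[0],t[1],t[2]+z]])[0],1))
cv2.imwrite("pics/wic.png",cv2.resize(im[120:330,170:390],None,fx=2.5,fy=2.5)[...,::-1])
E
```

```text
hole px [278.7 209.5] [18.8 23.1] [267 200  24  20 367] world [ 0.6091 -0.0945  0.06  ]
t 31.27 tcp [ 0.6084 -0.0957  0.1346] yaw 106.3 shift [-0.07  0.05  1.78] turn [-0.   -0.   -0.01] F [-0.1  0.9 -0.7] w 0.209
[274.7 318. ]
[275.9 271.5]
[276.7 238.3]
```

View pics/wic.png

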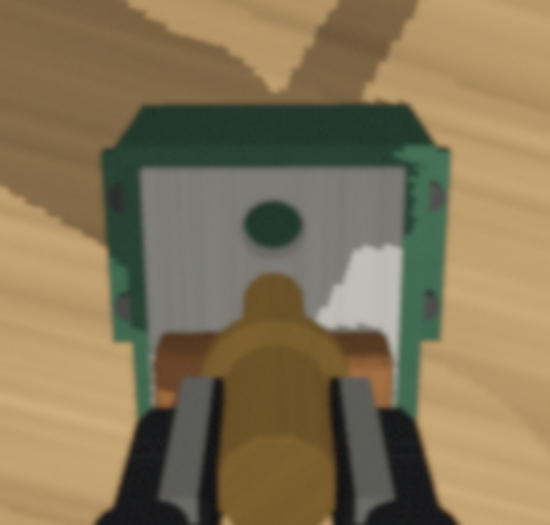

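Bolt upright in the grip: shank end at crop (273,290), top at (277,480), hole at (273,225). I'll compute its offset by ray.

```bash
python3 - <<'E'
from h import *
im,de,C=load("wi"); t=np.array([.6084,-.0957,.1346])
a=np.radians(106.3); ty=np.array([np.cos(a),np.sin(a)]); tx=np.array([-ty[1],ty[0]])
hs=cv2.cvtColor(im,cv2.COLOR_RGB2HSV); b=(hs[...,0]>14)&(hs[...,0]<28)&(hs[...,1]>120)
for v,z in ((237,-.015),(243,-.01),(270,.03),(285,.04),(300,.05),(312,.057)):
    u=np.where(b[v,240:330])[0]+240
    if len(u): w=ray(C,[(u.min()+u.max())/2,v],t[2]+z)[0][:2]-t[:2]; print(v,u.min(),u.max(),"along tool x,y mm",np.round([w@tx*1e3,w@ty*1e3],1))
h=np.array([.6091,-.0945])-t[:2]; print("hole rel TCP in tool x,y mm",h@tx*1e3,h@ty*1e3)
E
```

```text
237 269 289 along tool x,y mm [2.9 1.4]
243 268 290 along tool x,y mm [1.5 1.4]
270 255 322 along tool x,y mm [6.1 5.7]
285 258 302 along tool x,y mm [4.4 2. ]
300 257 304 along tool x,y mm [3.4 2.2]
312 256 304 along tool x,y mm [2.6 2. ]
hole rel TCP in tool x,y mm -1.0086637550875 0.9552996541256876
```

{"name": "jog_arm", "arguments": {
  "targets": [
    [[-0.04, 0, 0.8], [0, 0, 0], 0],
    [[-0.04, 0, 1.5], [0, 0, 0], 0],
    [[-0.04, 0, 1.95], [0, 0, 0], 0],
    [[-0.04, 0, 1.95], [0, 0, 0], 0],
    [[-0.04, 0, 1.95], [0, 0, 0], 0]
  ]
}}

```text
time: 31.9
tool_pos: [0.6099, -0.0948, 0.086]
tool_rot: [0.0, -0.143, 0.99, -0.0]
contact_force: [-0.1, 0.1, -1.0]
gripper_width: 0.21
grasp_force: 59.4
```

{"name": "jog_arm", "arguments": {
  "targets": [
    [[0, 0, 0.3], [0, 0, 0], 0],
    [[0, 0, 0.6], [0, 0, 0], 0],
    [[0, 0, 0.6], [0, 0, 0], 0]
  ]
}}

```text
time: 32.28
tool_pos: [0.6092, -0.0947, 0.0697]
tool_rot: [-0.001, -0.143, 0.99, 0.0]
contact_force: [0.6, -0.5, -2.1]
gripper_width: 0.212
grasp_force: 59.4
```

Entering freely. Down to the seat.

{"name": "jog_arm", "arguments": {
  "targets": [
    [[0, 0, 0.3], [0, 0, 0], 0],
    [[0, 0, 0.6], [0, 0, 0], 0],
    [[0, 0, 0.9], [0, 0, 0], 0],
    [[0, 0, 1.08], [0, 0, 0], 0],
    [[0, 0, 1.08], [0, 0, 0], 0],
    [[0, 0, 1.08], [0, 0, 0], 0]
  ]
}}

```text
time: 33.02
tool_pos: [0.6095, -0.0948, 0.0437]
tool_rot: [-0.0, -0.143, 0.99, 0.0]
contact_force: [0.8, -0.7, -1.5]
gripper_width: 0.206
grasp_force: 59.4
```

{"name": "jog_arm", "arguments": {
  "targets": [
    [[0, 0, 0.06], [0, 0, 0], 0],
    [[0, 0, 0.1], [0, 0, 0], 0],
    [[0, 0, 0.1], [0, 0, 0], 0]
  ]
}}

```text
time: 33.4
tool_pos: [0.6095, -0.0948, 0.0412]
tool_rot: [-0.0, -0.143, 0.99, -0.0]
contact_force: [1.6, -0.2, -0.7]
gripper_width: 0.209
grasp_force: 59.4
```

{"name": "jog_arm", "arguments": {
  "targets": [
    [[0, 0, 0.04], [0, 0, 0], 0],
    [[0, 0, 0.1], [0, 0, 0], 0],
    [[0, 0, 0.1], [0, 0, 0], 0]
  ]
}}

```text
time: 33.78
tool_pos: [0.6098, -0.0949, 0.0402]
tool_rot: [-0.0, -0.143, 0.99, -0.0]
contact_force: [-2.6, 1.9, 6.3]
gripper_width: 0.21
grasp_force: 60.3
```

{"name": "jog_arm", "arguments": {
  "targets": [
    [[0, 0, 0], [0, 0, 0], 40],
    [[0, 0, 0], [0, 0, 0], 55],
    [[0, 0, 0], [0, 0, 0], 55],
    [[0, 0, 0], [0, 0, 0], 55]
  ]
}}

```text
time: 34.28
tool_pos: [0.6094, -0.0947, 0.0385]
tool_rot: [-0.0, -0.143, 0.99, 0.0]
contact_force: [0.3, 0.0, -1.0]
gripper_width: 0.549
grasp_force: 0.0
```

{"name": "jog_arm", "arguments": {
  "targets": [
    [[0, 0, -1], [0, 0, 0], 55],
    [[0, 0, -2.5], [0, 0, 0], 55],
    [[0, 0, -4], [0, 0, 0], 55],
    [[0, 0, -5], [0, 0, 0], 55],
    [[0, 0, -5], [0, 0, 0], 55],
    [[0, 0, -5], [0, 0, 0], 55]
  ]
}}

```text
time: 35.02
tool_pos: [0.6088, -0.0946, 0.1621]
tool_rot: [-0.001, -0.143, 0.99, 0.0]
contact_force: [0.4, 0.2, -0.5]
gripper_width: 0.551
grasp_force: 0.0
```

```bash
python3 - <<'E'
from h import *
heads("wj",lo=.08,hi=.11); plan([.46,-.243,.17],95.7)
im,de,C=grab("top","top3"); P=cloud(C,de)
reg=(P[...,0]>.3)&(P[...,0]<.65)&(P[...,1]<-.15)&(P[...,1]>-.5)&(P[...,2]>.066)&(P[...,2]<.1)
n,lab,st,ce=cv2.connectedComponentsWithStats(reg.astype(np.uint8))
for k in range(1,n):
    if st[k,4]>10: print(np.round(ce[k],1),st[k,4],np.round(np.median(P[lab==k],0),4),np.median(im[lab==k],0))
E
```

```text
[279. 210.] 733 z 0.0965 xy [ 0.6087 -0.093 ] rad px 14.2 [121.  93.  46.]
[ 35. 242.] 5471 z 0.0997 xy [ 0.6775 -0.2547] rad px 44.4 [155. 153. 144.]
t 35.08 tcp [ 0.6085 -0.0945  0.1615] yaw 106.4 shift [ 7.38 -4.02 -0.32] turn [ 0.01 -0.02  1.34] F [0.6 0.2 0.1] w 0.547
[440.1 224.5] 50 [ 0.5053 -0.354   0.0687] [ 33.  80. 153.]
[418.2 226.5] 70 [ 0.4986 -0.2959  0.0819] [187.5 136.5  59. ]
[443.5 243.5] 60 [ 0.4584 -0.3565  0.0782] [24.5 23.  23. ]
[419.8 245.7] 59 [ 0.4525 -0.3024  0.0721] [59. 59. 57.]
[397.4 248.1] 69 [ 0.4478 -0.2459  0.082 ] [186. 138.  60.]
```

Bolt in mount b is seated: head top z 0.0965, expected 0.097. The crate is unchanged. Now the second bolt at (0.4464, −0.2462).

{"name": "jog_arm", "arguments": {
  "targets": [
    [[4, -2, 0], [0, 0, 0.67], 55],
    [[7.95, -4.04, 0.46], [0, 0, 1.34], 55],
    [[7.95, -4.04, 0.46], [0, 0, 1.34], 55],
    [[7.95, -4.04, 0.46], [0, 0, 1.34], 55],
    [[7.95, -4.04, 0.46], [0, 0, 1.34], 55],
    [[7.95, -4.04, 0.46], [0, 0, 1.34], 55],
    [[7.95, -4.04, 0.46], [0, 0, 1.34], 55],
    [[7.95, -4.04, 0.46], [0, 0, 1.34], 55]
  ]
}}

```text
time: 36.12
tool_pos: [0.448, -0.2471, 0.1522]
tool_rot: [-0.0, -0.05, 0.999, 0.0]
contact_force: [-0.0, -0.7, -0.1]
gripper_width: 0.548
grasp_force: 0.0
```

{"name": "jog_arm", "arguments": {
  "targets": [
    [[0, 0, 0], [0, 0, 0], 55],
    [[0, 0, 0], [0, 0, 0], 55]
  ]
}}

```text
time: 36.38
tool_pos: [0.4476, -0.2476, 0.1523]
tool_rot: [-0.0, -0.05, 0.999, -0.0]
contact_force: [-0.1, -0.1, -0.7]
gripper_width: 0.548
grasp_force: 0.0
```

```bash
python3 - <<'E'
from h import *
heads("wk"); plan([.4464,-.2475,.0245],95.7)
E
```

```text
[203. 203.] 572 z 0.0717 xy [ 0.451  -0.3014] rad px 13.5 [48. 48. 47.]
[279. 206.] 698 z 0.0815 xy [ 0.446  -0.2464] rad px 13.8 [122.  93.  46.]
[125. 204.] 595 z 0.0776 xy [ 0.457  -0.3568] rad px 12.9 [27. 26. 27.]
[135. 258.] 353 z 0.0677 xy [ 0.5021 -0.3524] rad px 12.8 [ 40.  92. 160.]
[205. 262.] 668 z 0.0816 xy [ 0.4966 -0.2971] rad px 13.5 [127.5  98.   50. ]
t 36.42 tcp [ 0.4475 -0.2477  0.1523] yaw 95.7 shift [0.04 0.01 5.11] turn [-0. -0. -0.] F [-0.4 -0.4 -0.2] w 0.547
```

{"name": "jog_arm", "arguments": {
  "targets": [
    [[0.04, 0.01, 1.3], [0, 0, 0], 55],
    [[0.04, 0.01, 2.8], [0, 0, 0], 55],
    [[0.04, 0.01, 4], [0, 0, 0], 55],
    [[0.04, 0.01, 4.7], [0, 0, 0], 55],
    [[0.04, 0.01, 5.1], [0, 0, 0], 55],
    [[0.04, 0.01, 5.1], [0, 0, 0], 55],
    [[0.04, 0.01, 5.1], [0, 0, 0], 55]
  ]
}}

```text
time: 37.3
tool_pos: [0.4472, -0.2483, 0.0261]
tool_rot: [0.001, -0.05, 0.999, -0.001]
contact_force: [0.1, 0.5, 0.5]
gripper_width: 0.546
grasp_force: 0.0
```

{"name": "jog_arm", "arguments": {
  "targets": [
    [[0, 0, 0], [0, 0, 0], 30],
    [[0, 0, 0], [0, 0, 0], 0],
    [[0, 0, 0], [0, 0, 0], 0],
    [[0, 0, 0], [0, 0, 0], 0],
    [[0, 0, 0], [0, 0, 0], 0],
    [[0, 0, 0], [0, 0, 0], 0]
  ]
}}

```text
time: 38.05
tool_pos: [0.447, -0.2482, 0.0259]
tool_rot: [0.0, -0.05, 0.999, -0.001]
contact_force: [-0.4, 0.3, 5.9]
gripper_width: 0.208
grasp_force: 58.6
```

{"name": "jog_arm", "arguments": {
  "targets": [
    [[0, 0, -1], [0, 0, 0], 0],
    [[0, 0, -2], [0, 0, 0], 0],
    [[0, 0, -3.5], [0, 0, 0], 0],
    [[0, 0, -5], [0, 0, 0], 0],
    [[0, 0, -5], [0, 0, 0], 0],
    [[0, 0, -5], [0, 0, 0], 0]
  ]
}}

```text
time: 38.8
tool_pos: [0.4456, -0.247, 0.1482]
tool_rot: [-0.001, -0.05, 0.999, 0.001]
contact_force: [0.3, 0.2, -1.0]
gripper_width: 0.206
grasp_force: 59.1
```

```bash
python3 - <<'E'
from h import *
plan([.583,.295,.145],87.6)
E
```

```text
t 38.8 tcp [ 0.4456 -0.247   0.1482] yaw 95.7 shift [-7.61 21.03  0.14] turn [ 0.01 -0.02  1.01] F [ 0.3  0.2 -1. ] w 0.206
```

{"name": "jog_arm", "arguments": {
  "targets": [
    [[-1.9, 5.3, 0], [0, 0, 0.25], 0],
    [[-3.8, 10.5, 0], [0, 0, 0.5], 0],
    [[-7.6, 21, 0.14], [0, 0, 1], 0],
    [[-7.6, 21, 0.14], [0, 0, 1], 0],
    [[-7.6, 21, 0.14], [0, 0, 1], 0],
    [[-7.6, 21, 0.14], [0, 0, 1], 0],
    [[-7.6, 21, 0.14], [0, 0, 1], 0],
    [[-7.6, 21, 0.14], [0, 0, 1], 0]
  ]
}}

```text
time: 39.8
tool_pos: [0.5678, 0.2387, 0.1435]
tool_rot: [-0.002, 0.02, 1.0, -0.001]
contact_force: [0.5, -0.5, -0.6]
gripper_width: 0.201
grasp_force: 59.2
```

```bash
python3 - <<'E'
from h import *
plan([.583,.2945,.145],87.6)
E
```

```text
t 39.8 tcp [0.5678 0.2387 0.1435] yaw 87.7 shift [-0.52  2.25 -0.06] turn [-0.01 -0.03  0.01] F [ 0.5 -0.5 -0.6] w 0.201
```

{"name": "jog_arm", "arguments": {
  "targets": [
    [[0, 0, 0], [0, 0, 0], 0],
    [[0, 0, 0], [0, 0, 0], 0],
    [[0, 0, 0], [0, 0, 0], 0]
  ]
}}

```text
time: 40.17
tool_pos: [0.5686, 0.2356, 0.1456]
tool_rot: [-0.001, 0.021, 1.0, -0.0]
contact_force: [0.0, 0.4, -0.0]
gripper_width: 0.204
grasp_force: 59.3
```

```bash
python3 - <<'E'
from h import *
plan([.583,.2945,.145],87.6)
E
```

```text
t 40.17 tcp [0.5686 0.2356 0.1456] yaw 87.6 shift [-0.48  2.38  0.02] turn [-0.01 -0.02 -0.  ] F [ 0.   0.4 -0. ] w 0.204
```

{"name": "jog_arm", "arguments": {
  "targets": [
    [[-0.48, 2.35, 0.02], [0, 0, 0], 0],
    [[-0.48, 2.35, 0.02], [0, 0, 0], 0],
    [[-0.48, 2.35, 0.02], [0, 0, 0], 0],
    [[-0.48, 2.35, 0.02], [0, 0, 0], 0],
    [[-0.48, 2.35, 0.02], [0, 0, 0], 0],
    [[-0.48, 2.35, 0.02], [0, 0, 0], 0]
  ]
}}

```text
time: 40.92
tool_pos: [0.5836, 0.2947, 0.1463]
tool_rot: [-0.0, 0.021, 1.0, -0.0]
contact_force: [0.2, -1.2, -1.7]
gripper_width: 0.206
grasp_force: 59.4
```

```bash
python3 - <<'E'
from h import *
im,de,C=grab("wrist","wl"); h=mount("wl",(.5825,.2953)); plan([.583,.2945,.085],87.6); t=state()["tool_pos"]
a=np.radians(87.6); ty=np.array([np.cos(a),np.sin(a)]); tx=np.array([-ty[1],ty[0]])
hs=cv2.cvtColor(im,cv2.COLOR_RGB2HSV); b=(hs[...,0]>14)&(hs[...,0]<28)&(hs[...,1]>120)
for v,z in ((237,-.015),(243,-.01),(285,.04),(300,.05),(312,.057)):
    u=np.where(b[v,240:330])[0]+240
    if len(u): w=ray(C,[(u.min()+u.max())/2,v],t[2]+z)[0][:2]-t[:2]; print(v,u.min(),u.max(),"tool x,y mm",np.round([w@tx*1e3,w@ty*1e3],1))
w=h[:2]-t[:2]; print("hole rel TCP tool x,y mm",w@tx*1e3,w@ty*1e3)
E
```

```text
hole px [278.4 202. ] [18.1 21.9] [267 193  23  19 337] world [0.5822 0.2955 0.06  ]
t 40.98 tcp [0.5836 0.2948 0.1463] yaw 87.6 shift [ 0.02 -0.01  2.45] turn [-0.   -0.    0.01] F [ 0.1 -0.5 -1.4] w 0.211
237 269 289 tool x,y mm [3.4 1.3]
243 268 290 tool x,y mm [2.  1.4]
285 259 301 tool x,y mm [4.8 2. ]
300 257 303 tool x,y mm [3.9 2. ]
312 256 304 tool x,y mm [3.1 2. ]
hole rel TCP tool x,y mm 1.3789587477390088 0.5995205730158623
```

{"name": "jog_arm", "arguments": {
  "targets": [
    [[0.04, -0.03, 0.9], [0, 0, 0], 0],
    [[0.04, -0.03, 1.8], [0, 0, 0], 0],
    [[0.04, -0.03, 2.4], [0, 0, 0], 0],
    [[0.04, -0.03, 2.4], [0, 0, 0], 0],
    [[0.04, -0.03, 2.4], [0, 0, 0], 0],
    [[0.04, -0.03, 2.7], [0, 0, 0], 0],
    [[0.04, -0.03, 3], [0, 0, 0], 0],
    [[0.04, -0.03, 3], [0, 0, 0], 0]
  ]
}}

```text
time: 41.98
tool_pos: [0.5821, 0.2943, 0.0701]
tool_rot: [-0.001, 0.02, 1.0, -0.0]
contact_force: [2.1, -0.2, -1.5]
gripper_width: 0.205
grasp_force: 59.6
```

{"name": "jog_arm", "arguments": {
  "targets": [
    [[0, 0, 0.3], [0, 0, 0], 0],
    [[0, 0, 0.6], [0, 0, 0], 0],
    [[0, 0, 0.9], [0, 0, 0], 0],
    [[0, 0, 1.12], [0, 0, 0], 0],
    [[0, 0, 1.12], [0, 0, 0], 0],
    [[0, 0, 1.12], [0, 0, 0], 0]
  ]
}}

```text
time: 42.72
tool_pos: [0.5824, 0.2942, 0.0428]
tool_rot: [-0.0, 0.02, 1.0, -0.0]
contact_force: [1.8, -2.3, -2.0]
gripper_width: 0.211
grasp_force: 59.4
```

{"name": "jog_arm", "arguments": {
  "targets": [
    [[0, 0, 0.06], [0, 0, 0], 0],
    [[0, 0, 0.14], [0, 0, 0], 0],
    [[0, 0, 0.14], [0, 0, 0], 0],
    [[0, 0, 0.14], [0, 0, 0], 0]
  ]
}}

```text
time: 43.22
tool_pos: [0.5831, 0.2946, 0.0409]
tool_rot: [0.0, 0.02, 1.0, -0.0]
contact_force: [-1.1, -3.5, 5.2]
gripper_width: 0.207
grasp_force: 60.1
```

Seated (5 N at z 0.0409, as expected). Release, retreat, and check everything.

{"name": "jog_arm", "arguments": {
  "targets": [
    [[0, 0, 0], [0, 0, 0], 40],
    [[0, 0, 0], [0, 0, 0], 55],
    [[0, 0, 0], [0, 0, 0], 55],
    [[0, 0, 0], [0, 0, 0], 55]
  ]
}}

```text
time: 43.72
tool_pos: [0.5822, 0.2946, 0.0393]
tool_rot: [-0.001, 0.02, 1.0, -0.0]
contact_force: [-0.4, -0.4, 0.6]
gripper_width: 0.55
grasp_force: 0.0
```

{"name": "jog_arm", "arguments": {
  "targets": [
    [[0, 0, -1], [0, 0, 0], 55],
    [[0, 0, -2.5], [0, 0, 0], 55],
    [[0, 0, -4], [0, 0, 0], 55],
    [[0, 0, -5], [0, 0, 0], 55],
    [[0, 0, -5], [0, 0, 0], 55],
    [[0, 0, -5], [0, 0, 0], 55],
    [[0, 0, -5], [0, 0, 0], 55]
  ]
}}

```text
time: 44.6
tool_pos: [0.5814, 0.2941, 0.1622]
tool_rot: [-0.002, 0.02, 1.0, -0.001]
contact_force: [0.2, -0.2, 0.6]
gripper_width: 0.552
grasp_force: 0.0
```

```bash
python3 - <<'E'
from h import *
heads("wm",lo=.08,hi=.115)
im,de,C=grab("top","top4"); P=cloud(C,de); z=P[...,2]
for nm,(x,y) in dict(boltb=(.609,-.094),drift=(.427,.2015),crate=(.476,-.301)).items():
    m=(np.hypot(P[...,0]-x,P[...,1]-y)<.035)&(z>.07); print(nm,m.sum(),np.round(np.median(P[m],0),4) if m.any() else None, z[m].max() if m.any() else 0)
side=grab("side","side1")
m=(P[...,1]<-.15)&(P[...,1]>-.5)&(abs(z-.052)<.005)&(P[...,0]>.3)&(P[...,0]<.65)
n,lab,st,ce=cv2.connectedComponentsWithStats(m.astype(np.uint8)); k=1+np.argmax(st[1:,4]); print("crate",cv2.minAreaRect((P[lab==k][:,:2]*1000).astype(np.float32)))
handle("top","top5")
cv2.imwrite("pics/fin.png",np.vstack([cv2.resize(im[130:290,140:470],None,fx=1.7,fy=1.7),cv2.resize(side[0][100:340,190:380],(561,300))])[...,::-1])
E
```

```text
[508. 152.] 1645 z 0.0843 xy [0.545  0.4614] rad px 60.1 [166. 162. 142.]
[281. 212.] 740 z 0.0965 xy [0.5823 0.2964] rad px 14.1 [121.  93.  45.]
[279. 270.] 3819 z 0.0896 xy [0.6284 0.2935] rad px 47.2 [159. 157. 148.]
boltb 84 [ 0.6099 -0.0915  0.0963] 0.10229218681625962
drift 3330 [0.4235 0.2042 0.5499] 0.5743171481153275
crate 119 [ 0.4924 -0.2995  0.0769] 0.08636348904406399
crate ((475.90692138671875, -300.99932861328125), (112.18887329101562, 193.48599243164062), 5.5671868324279785)
red px [102.9 320.2] 14815 ztop 0.6094 top xy mid [0.3017 0.1804 0.611 ] ext [0.033  0.0666 0.0112]
red px [ 88.  171.6] 6045 ztop 0.5391 top xy mid [0.4828 0.2416 0.5395] ext [0.0604 0.0809 0.0089]
red px [494.6  88.2] 140 ztop 0.1208 top xy mid [ 0.8385 -0.4917  0.1197] ext [0.0143 0.0099 0.0058]
```

View pics/fin.png

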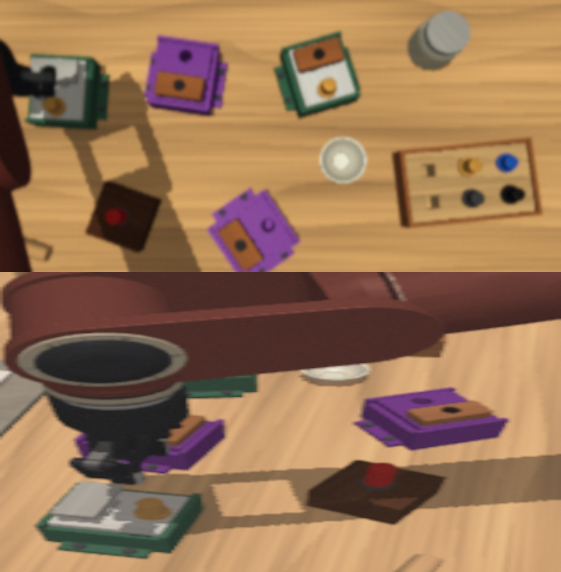

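The final view shows bolts seated in both mounts (head tops at 0.0965 m), the drift upright in its stand, and the crate level with its other fittings in place. I'm handing it in.

```bash
python3 -c "
from plant import *
print(job_done())"
```

```text
the job is handed in; nothing more can be done
None
```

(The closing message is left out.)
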